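Close up the leather bench for the night

ROBOT

A 6-joint arm with a two-finger parallel gripper is mounted at the origin on the work surface. World frame = base frame: x ahead of the robot, y to its left, z up, the work surface at z = 0. Lengths are in m, angles in rad, forces in N, time in s.
With the tool pointing down it reaches from about 0.35 to 0.975 m from the base axis. Payload 4.9 kg.
Tool frame: the origin (TCP) lies at the very end of the fingers, on their centre line; the grasp point (between the pads) lies 19 mm behind it; z points along the fingers, y is the direction in which the jaws open and shut (so a half turn about z gives the same grasp; the last joint's range is limited). The gripper opens to 85 mm and grips with 20 to 120 N. Pads are 22 mm wide; open, the fingers measure 114 mm over their backs; the gripper's body (76 mm by 85 mm) begins 54 mm behind the grasp point. The pads swing forward as they close: fully open they stand 13 mm farther back than shut.
Start: joints at [1.053, 0.053, 1.613, -0, 1.476, -0.119], TCP at [0.243, 0.576, 0.231] pointing down, gripper open.
Joint ranges: [-3.01, 3.01], [-1.01, 2.22], [0.06, 2.58], [-1.02, 4.17], [0.09, 2.62], [-3.14, 3.14]. Speed limits (rad/s): [2.57, 2.57, 3.14, 3.14, 3.14, 3.14].

INTERFACE

Orientations are given as a rotation vector (axis times angle).
In Python, from station import ctrl gives the robot as it stands.
- The arm moves only by the tool apply_moves, never from a script. Its argument "deltas" is a list of rows, each a list of 5 numbers: the shift along the tool's x, y, z in m, then the turn about the tool's z in rad, then the gripper's target within -1 to 1 (fully open at 1, half-way at 0, shut at -1). A call has exactly 8 rows; each row shifts and turns the pose as measured when the row begins, along the tool's axes as they then stand; what a row does not reach is not made up. A row lasts 1/8 s, in which the tool goes at most 62.5 mm and 10.7 degrees, less where a joint would pass 70% of its speed; a pose out of reach is approached as far as the arm can. A call with a gripper value outside its range is refused whole. The fingers move at their own pace and stop on an object; "grip_force" is the grip in N (left out, the last holds). Time passes only in rows, so rows that do not move let the fingers close, or fill a call up. It gives the time, the measured TCP pose, the force and the opening at its end, in the units of the state.
- ctrl.get_obs(): the state, without advancing time (a new reading comes with each control period).
- ctrl.get_image(name): name is "side" or "top"; returns a dict with "img" (400x640x3 uint8, red, green, blue), "range_z" (400x640 float32, m along the optical axis (not along the pixel's ray), 0 where there is no reading), "mtx" (3x3 intrinsics, pixels), "eye" and "attitude" of the camera in the world. Camera axes: x right, y down, z forward; pixel columns grow to the right and rows downward; lengths in m; the calibration is good to about 2 mm. A picture is of the moment at which its call begins.
- ctrl.finish_job(): hands the job in, once; it reports no verdict.
Trained networks look in a picture, given as the dict that the camera call returned (one of the last four; its "shot" number tells which), for a name from the list of things; names that differ only in an ending like _2 or _b are one class to them, and where a whole thing is asked for, a point or a joint stands for the part that bears it (a point fixed in the world has none). Each returns a list of dicts, best first, with "confidence" (0 to 1); they miss things now and then, are a little off and sometimes report something else, mostly with a low value. They report only what shows in the picture. A call takes as long as a camera call. They do not tell look-alikes from the thing itself.
- ctrl.search_frame(picture, target): "extent" ([left, top, width, height] in pixels, round what is visible of it).
- ctrl.spot_point(picture, target): "uv" ([column, row] in pixels: a listed point, or the origin of a listed thing).
The state is a dict: "t": time; "q": joint angles; "dq": joint speeds; "effort": joint torques, N m; "tool_pos": TCP position; "tool_rot": TCP orientation; "contact_force": force on the tool from outside, world axes, zero at the start; "wrist_torque": the same for the moment, N m; "opening": finger opening in m.
Only numpy, scipy, OpenCV 4.12 (cv2) and the standard library are available. Lean on these libraries where they do the work, as an engineer would, in place of code of your own. Each camera call takes 0.05 s, during which the arm holds its last target.

TASK

Close up the leatherworker's bench: put each lid on the dye jar of its own colour and press it down until it is fully home on the rim. Take every tool that stands in the wooden work block and drop it handle-first through a ring of the steel ring rail, one tool to a ring, so that it hangs there by its head; leave the spools, wax, bottle, tin and strap where they are.

Things in the scene. Friction and masses are not known exactly. Their poses are not given: they have to be found in the camera images.
- rail: Fixed steel ring rail: a row of three rings 90 mm apart along its own y axis, rings open below (93 mm of free height down to a wooden base 90 x 270 x 12 mm). A 10 mm thick steel bar runs along y 42 mm behind the ring centres (own +x), its top 2 mm below the ring mouths. Origin on the bench, under the middle ring's centre.
- ring0 (a point): Centre of the mouth (top face) of the rail's ring at own y = -90 mm, 105 mm above the bench. Steel ring, outside diameter 40 mm, round bore 27 mm, 15 mm deep. Axes as the rail's, z up. Starts empty; any tool fits any ring.
- ring1 (a point): Centre of the mouth (top face) of the rail's ring at own y = 0 mm, 105 mm above the bench. Steel ring, outside diameter 40 mm, round bore 27 mm, 15 mm deep. Axes as the rail's, z up. Starts empty; any tool fits any ring.
- ring2 (a point): Centre of the mouth (top face) of the rail's ring at own y = 90 mm, 105 mm above the bench. Steel ring, outside diameter 40 mm, round bore 27 mm, 15 mm deep. Axes as the rail's, z up. Starts empty; any tool fits any ring.
- maul_head (a point): Maul: white cylinder head, 40 mm diameter, 44 mm high, on a round handle (20 mm diameter, 90 mm long) below the middle of the head. This point is the head's centre, 22 mm above its underside, 112 mm above the handle's end; own z runs from handle to head. 0.21 to 0.33 kg. Starts upright, head up, handle in a hole of the work block; grip it anywhere round the head. May be absent (None).
- maul_neck (a point): Point of the maul on its handle axis at the head's underside, 90 mm from the handle's end (end tapered to 15 mm); it comes to a ring's mouth when the tool hangs there. Axes as the head's. None if absent.
- hammer_head (a point): Hammer: steel block head 70 long (own x) x 24 wide (own y) x 30 mm high, on a round handle (20 mm diameter, 90 mm long) below the middle of the head. This point is the head's centre, 15 mm above its underside, 105 mm above the handle's end; own z runs from handle to head. 0.24 to 0.38 kg. Starts upright, head up, handle in a hole of the work block; grip across the 24 mm width. May be absent (None).
- hammer_neck (a point): Point of the hammer on its handle axis at the head's underside, 90 mm from the handle's end (end tapered to 15 mm); it comes to a ring's mouth when the tool hangs there. Axes as the head's. None if absent.
- slicker_head (a point): Edge slicker: dark grooved wooden block head 64 long (own x) x 22 wide (own y) x 40 mm high, on a round handle (20 mm diameter, 90 mm long) below the middle of the head. This point is the head's centre, 20 mm above its underside, 110 mm above the handle's end; own z runs from handle to head. 0.13 to 0.20 kg. Starts upright, head up, handle in a hole of the work block; grip across the 22 mm width. May be absent (None).
- slicker_neck (a point): Point of the slicker on its handle axis at the head's underside, 90 mm from the handle's end (end tapered to 15 mm); it comes to a ring's mouth when the tool hangs there. Axes as the head's. None if absent.
- block: Fixed wooden work block in which the tools start, 75 x 270 x 50 mm (x, y, z); origin at the centre of its underside. Three holes, 24 mm wide and 40 mm deep, at -90, 0 and +90 mm along its own y: raise a tool more than 40 mm to clear it.
- jar_red_mouth (a point): Centre of the mouth (rim level) of the white dye jar with the red band: 68 mm outside diameter, 58 mm bore, 70 mm tall, fixed to the bench. z up. The red lid laid in rests on the seal with its flange 4.5 to 6 mm above the rim; pressed home (about 12 N on top of the knob), the flange lies on the rim and the lid's half-way point is 11 mm above it.
- seal_red (a joint): How far (m) the black seal disc inside the red-banded jar is pushed down: 0 to 0.0015 at the start (at 0 its top is 8 mm below the rim), 0.0065 at most, about 0.006 when the lid's flange meets the rim. It slides only when pressed with more than about 8 N and stays where it is pushed; a lid's own weight does not move it.
- lid_red_c (a point): Solid red push-in lid, 50 mm tall, 0.06 kg, starting plug down: plug 51 mm diameter, 14 mm deep (foot tapered to 45), then flange 66 mm diameter, 6 mm thick, then round knob 22 mm diameter, 30 mm tall. This point is on its axis half-way up, 25 mm above its foot, 11 mm above the flange's underside, 25 mm below the knob's top; grip the knob about 17 mm above it. z up.
- jar_blue_mouth (a point): Centre of the mouth (rim level) of the white dye jar with the blue band: 68 mm outside diameter, 58 mm bore, 70 mm tall, fixed to the bench. z up. The blue lid laid in rests on the seal with its flange 4.5 to 6 mm above the rim; pressed home (about 12 N on top of the knob), the flange lies on the rim and the lid's half-way point is 11 mm above it.
- seal_blue (a joint): How far (m) the black seal disc inside the blue-banded jar is pushed down: 0 to 0.0015 at the start (at 0 its top is 8 mm below the rim), 0.0065 at most, about 0.006 when the lid's flange meets the rim. It slides only when pressed with more than about 8 N and stays where it is pushed; a lid's own weight does not move it.
- lid_blue_c (a point): Solid blue push-in lid, 50 mm tall, 0.06 kg, starting plug down: plug 51 mm diameter, 14 mm deep (foot tapered to 45), then flange 66 mm diameter, 6 mm thick, then round knob 22 mm diameter, 30 mm tall. This point is on its axis half-way up, 25 mm above its foot, 11 mm above the flange's underside, 25 mm below the knob's top; grip the knob about 17 mm above it. z up.
- spool_cream: Bystander to be left where it is: cream thread spool, 38 mm diameter, 44 mm tall, standing; origin at the centre of its underside.
- spool_brown: Bystander to be left where it is: brown thread spool, 38 mm diameter, 44 mm tall, standing; origin at the centre of its underside.
- wax: Bystander to be left where it is: yellow wax block 60 x 40 x 22 mm; origin at the centre of its underside.
- oil: Bystander to be left where it is: amber oil bottle, 50 mm diameter, 110 mm tall; origin at the centre of its underside.
- tin: Bystander to be left where it is: black round tin with brass cap, 60 mm diameter, 45 mm tall; origin at the centre of its underside.
- strap: Bystander to be left where it is: stiff brown strap end with a brass plate, 160 x 30 x 10 mm; origin at the centre of its underside.
Not all that is in view belongs to the job. What is shaped like the part that bears lid_red_c but pink or turquoise is not meant.

How it is judged:
At the end, for the whole second after the job is handed in: Every tool present hangs at rest, upright within 7 deg, in a ring: head underside within 6 mm of its mouth in height, 8 mm sideways. Each lid is on the jar of its colour: level within 4 deg, centred within 7 mm, flange within 2 mm of the rim, seal down over 4.2 mm. All released (((horizontal distance between maul_neck and ring0 below 0.008 m and z of maul_neck in the frame of ring0 between -0.006 and 0.006 m) or (horizontal distance between maul_neck and ring1 below 0.008 m and z of maul_neck in the frame of ring1 between -0.006 and 0.006 m) or (horizontal distance between maul_neck and ring2 below 0.008 m and z of maul_neck in the frame of ring2 between -0.006 and 0.006 m)) and angle between each of maul_head, hammer_head, slicker_head's own z axis and vertical below 0.12 rad and linear speed of each of maul, hammer, slicker, lid_red, lid_blue below 0.03 m/s and ((horizontal distance between hammer_neck and ring0 below 0.008 m and z of hammer_neck in the frame of ring0 between -0.006 and 0.006 m) or (horizontal distance between hammer_neck and ring1 below 0.008 m and z of hammer_neck in the frame of ring1 between -0.006 and 0.006 m) or (horizontal distance between hammer_neck and ring2 below 0.008 m and z of hammer_neck in the frame of ring2 between -0.006 and 0.006 m)) and ((horizontal distance between slicker_neck and ring0 below 0.008 m and z of slicker_neck in the frame of ring0 between -0.006 and 0.006 m) or (horizontal distance between slicker_neck and ring1 below 0.008 m and z of slicker_neck in the frame of ring1 between -0.006 and 0.006 m) or (horizontal distance between slicker_neck and ring2 below 0.008 m and z of slicker_neck in the frame of ring2 between -0.006 and 0.006 m)) and horizontal distance between lid_red_c and jar_red_mouth below 0.007 m and z of lid_red_c in the frame of jar_red_mouth below 0.0132 m and value of joint each of seal_red, seal_blue above 0.0042 m and angle between each of lid_red_c, lid_blue_c's own z axis and vertical below 0.07 rad and horizontal distance between lid_blue_c and jar_blue_mouth below 0.007 m and z of lid_blue_c in the frame of jar_blue_mouth below 0.0132 m); the robot touches nothing.
It fails at once if a bystander (spools, wax, oil bottle, tin, strap) is shoved more than 4 cm (distance of any of spool_cream, spool_brown, wax, oil, tin, strap from where it was at the start of the episode above 0.04 m).
It fails at once if a bystander is knocked over (angle between any of spool_cream, spool_brown, wax, oil, tin, strap's own z axis and vertical above 0.6 rad).
Of maul, hammer, slicker only 2 to 3 are there at a start; the rules pass over those that are not, and their reading is None.
At some moment in a run one of lid_red, lid_blue may be knocked a few centimetres aside while the robot is not near it.
It also fails if it takes over 210 s, if anything falls off the work surface, if the arm or the gripper's body presses on something with over 40 N, if the wrist force passes 120 N, or if a joint passes its speed limit or range.

## Working session

There is one attempt and no reset: what is moved stays moved. The work goes in short steps, Python scripts to look and compute and a tool call to move; the robot and the scene stay as the last step left them, time stands still between calls to the robot, and variables do not carry over. Pictures are saved under pics/ and viewed, and the job is handed in when it is done.

Besides the shell and the picture viewer there is one more tool, called after "Call:" as name([rows], argument=value, ...), one row to a line, values as JSON. apply_moves: Moves the arm, as the interface text tells. Its arguments: {"type":"object","properties":{"deltas":{"type":"array"},"grip_force":{"type":"number"}},"required":["deltas"]}

```bash
mkdir -p pics; ls; cat > h.py <<'E'
import numpy as np, cv2
from scipy.spatial.transform import Rotation as R
from station import ctrl
def att(p):
    a=np.array(p["attitude"],float)
    return a if a.shape==(3,3) else R.from_rotvec(a).as_matrix()
def shot(name,fn=None):
    p=ctrl.get_image(name)
    if fn: cv2.imwrite("pics/"+fn,cv2.cvtColor(p["img"],cv2.COLOR_RGB2BGR))
    return p
def cloud(p):
    z=p["range_z"];K=np.array(p["mtx"]);v,u=np.indices(z.shape)
    c=np.stack([(u-K[0,2])/K[0,0]*z,(v-K[1,2])/K[1,1]*z,z],-1)
    return c@att(p).T+np.array(p["eye"])
def ray(p,uv,h):
    K=np.array(p["mtx"]);d=att(p)@np.array([(uv[0]-K[0,2])/K[0,0],(uv[1]-K[1,2])/K[1,1],1])
    e=np.array(p["eye"]);return e+d*(h-e[2])/d[2]
def st():
    o=ctrl.get_obs()
    print({k:np.round(o[k],4).tolist() for k in("t","q","tool_pos","tool_rot","contact_force","opening")})
    return o
E
python3 - <<'E'
from h import *
st()
for n in("top","side"):
    p=shot(n,n+"0.png");print(p["attitude"],p["eye"],p["mtx"])
E
```

```text
pics
{'t': 0.0, 'q': [1.053, 0.0534, 1.6143, 0.0, 1.476, -0.119], 'tool_pos': [0.2424, 0.5754, 0.2301], 'tool_rot': [-0.6221, -3.0787, 0.0031], 'contact_force': [0.1062, 0.9559, 0.1795], 'opening': 0.0859}
[-2.19019212  2.22825974 -0.06409797] [0.47296418 0.00353598 1.14220271] [[377.99773753   0.         317.12996036]
 [  0.         377.99773753 196.61011392]
 [  0.           0.           1.        ]]
[-2.02134496  0.83557534 -0.46119595] [-0.18524027 -0.67879599  0.73097962] [[415.73808923   0.         318.24439018]
 [  0.         415.73808923 196.50612512]
 [  0.           0.           1.        ]]
```

View pics/top0.png

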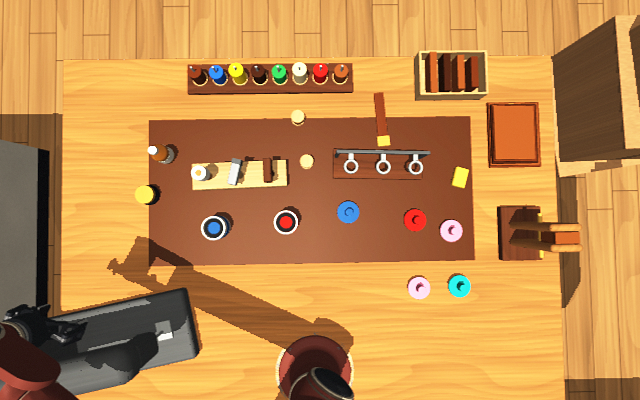

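View pics/side0.png

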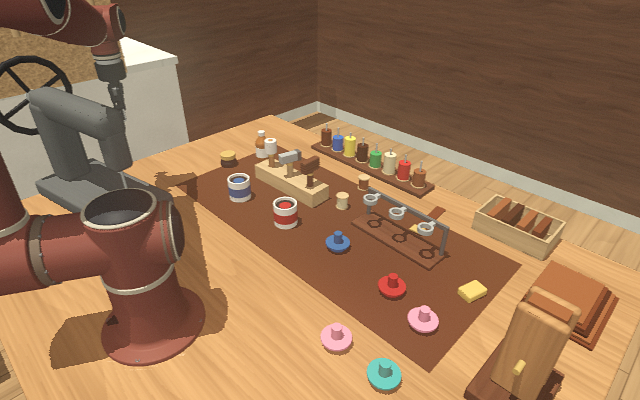

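```bash
python3 - <<'E'
from h import *
for n in("top","side"):
    p=shot(n)
    C=cloud(p)
    print(n)
    for t,h in dict(rail=0,ring0=.105,ring1=.105,ring2=.105,maul_head=.094+.05-.04+.008,hammer_head=.115,slicker_head=.12,block=0,jar_red_mouth=.07,jar_blue_mouth=.07,lid_red_c=.025,lid_blue_c=.025,spool_cream=0,spool_brown=0,wax=0,oil=0,tin=0,strap=0).items():
        for r in ctrl.spot_point(p,t)[:4]:
            u=np.array(r["uv"]);i=np.clip(u.round().astype(int),0,[639,399])
            print(t,round(r["confidence"],2),u.round(1),"ray",ray(p,u,h).round(3),"cloud",C[i[1],i[0]].round(3))
E
```

```text
top
rail 0.76 [376.7 170.9] ray [ 0.594 -0.199  0.   ] cloud [ 0.593 -0.198  0.01 ]
rail 0.48 [461.4 180.3] ray [ 0.562 -0.458  0.   ] cloud [ 0.561 -0.447  0.023]
ring0 0.96 [348.9 167.2] ray [ 0.595 -0.104  0.105] cloud [ 0.606 -0.114  0.013]
ring0 0.81 [383.7 165.9] ray [ 0.597 -0.2    0.105] cloud [ 0.608 -0.22   0.01 ]
ring0 0.56 [413.6 164.3] ray [ 0.6   -0.283  0.105] cloud [ 0.612 -0.31   0.014]
ring0 0.21 [308.4 163.7] ray [0.606 0.008 0.105] cloud [0.613 0.009 0.044]
ring1 0.96 [348.9 167.2] ray [ 0.595 -0.104  0.105] cloud [ 0.606 -0.114  0.013]
ring1 0.81 [383.7 165.9] ray [ 0.597 -0.2    0.105] cloud [ 0.608 -0.22   0.01 ]
ring1 0.56 [413.6 164.3] ray [ 0.6   -0.283  0.105] cloud [ 0.612 -0.31   0.014]
ring1 0.21 [308.4 163.7] ray [0.606 0.008 0.105] cloud [0.613 0.009 0.044]
ring2 0.96 [348.9 167.2] ray [ 0.595 -0.104  0.105] cloud [ 0.606 -0.114  0.013]
ring2 0.81 [383.7 165.9] ray [ 0.597 -0.2    0.105] cloud [ 0.608 -0.22   0.01 ]
ring2 0.56 [413.6 164.3] ray [ 0.6   -0.283  0.105] cloud [ 0.612 -0.31   0.014]
ring2 0.21 [308.4 163.7] ray [0.606 0.008 0.105] cloud [0
[... 4321 characters left out ...]
9.7] ray [ 0.249 -0.304  0.025] cloud [ 0.232 -0.318  0.051]
lid_blue_c 0.81 [339.3 238.4] ray [ 0.477 -0.107  0.025] cloud [ 0.463 -0.118  0.041]
lid_blue_c 0.5 [396.  214.3] ray [ 0.677 -0.148  0.025] cloud [ 0.582 -0.207  0.104]
spool_cream 0.47 [339.5 205.1] ray [0.622 0.024 0.   ] cloud [0.608 0.009 0.014]
spool_brown 0.45 [358.9 187.9] ray [0.743 0.047 0.   ] cloud [0.736 0.041 0.005]
wax 0.9 [471.  291.3] ray [ 0.577 -0.443 -0.   ] cloud [ 0.554 -0.45   0.023]
oil 0.5 [264.1 161.4] ray [0.635 0.41  0.   ] cloud [-0.185 -0.679  0.731]
tin 0.82 [230.6 165.1] ray [0.531 0.473 0.   ] cloud [0.522 0.456 0.011]
strap 0.68 [427.2 217.4] ray [ 0.761 -0.204  0.   ] cloud [ 0.633 -0.268  0.1  ]
```

The top view shows blue and red jars at (214,228) and (286,222), and the blue and red lids at (348,211) and (415,219). The pink and turquoise lids are decoys. All three tools are in the block at (200,173), (235,171) and (268,170), and the rings are at (351,166), (383,167) and (415,167). Next I'll refine these with the depth data.

```bash
cat >> h.py <<'E'
def pts(p,c,r,z0,z1,col=None):
    C=cloud(p);m=(np.hypot(C[...,0]-c[0],C[...,1]-c[1])<r)&(C[...,2]>z0)&(C[...,2]<z1)&(p["range_z"]>0)
    if col is not None: m&=col(p["img"].astype(int))
    return C[m]
def circ(P):
    # least squares circle
    A=np.c_[2*P[:,:2],np.ones(len(P))];b=(P[:,:2]**2).sum(1)
    s=np.linalg.lstsq(A,b,rcond=None)[0];return s[:2],np.sqrt(s[2]+s[:2]@s[:2])
def rect(P):
    import cv2
    return cv2.minAreaRect((P[:,:2]*1000).astype(np.float32))
E
python3 - <<'E'
from h import *
for n in("top","side"):
    p=shot(n); print(n)
    if n=="top": P0=p
    for t,c in dict(lr=(.45-.0,-.305),lb=(.474,-.105)).items():
        P=pts(p,c,.05,.042,.06);print(t,"knob",len(P),P.mean(0).round(4) if len(P) else 0, rect(P) if len(P)>3 else 0)
        P=pts(p,c,.05,.012,.03);print(t,"flange",len(P),P.mean(0).round(4), rect(P))
    for t,c in dict(jr=(.45,.073),jb=(.427,.277)).items():
        P=pts(p,c,.05,.0655,.08);print(t,len(P),P.mean(0).round(4),circ(P),rect(P))
    for t,c in dict(m=(.58,.303),h=(.585,.205),s=(.588,.115)).items():
        for a in(.10,.125):
            P=pts(p,c,.045,a,.16);print(t,a,len(P),P.mean(0).round(4),rect(P),P[:,2].max().round(3))
    for t,c in dict(r2=(.595,-.108),r1=(.595,-.2),r0=(.595,-.29)).items():
        P=pts(p,c,.024,.095,.115);print(t,len(P),P.mean(0).round(4),circ(P),rect(P))
    P=pts(p,(.63,-.2),.16,.095,.115);P=P[P[:,0]>.618];print("bar",rect(P),np.polyfit(P[:,1],P[:,0],1))
K=cv2.resize(P0["img"][110:250,140:480,::-1],None,fx=2.3,fy=2.3,interpolation=2);cv2.imwrite("pics/z0.png",K)
E
```

```text
top
lr knob 48 [ 0.4445 -0.3065  0.049 ] ((444.4529113769531, -306.0495910644531), (20.265840530395508, 17.470598220825195), 88.82341766357422)
lr flange 327 [ 0.445  -0.3047  0.0198] ((444.7303771972656, -306.3692321777344), (64.71875, 63.04985046386719), 63.44997787475586)
lb knob 44 [ 0.4722 -0.1075  0.0498] ((472.62225341796875, -107.2131576538086), (17.582290649414062, 20.274791717529297), 88.91805267333984)
lb flange 333 [ 0.4721 -0.1077  0.0197] ((472.6719055175781, -108.80351257324219), (63.340030670166016, 62.539546966552734), 89.14456176757812)
jr 123 [0.4469 0.0744 0.0693] (array([0.44679551, 0.07443924]), np.float64(0.030744084375557167)) ((447.5495910644531, 75.11189270019531), (64.94267272949219, 65.06266021728516), 89.56185150146484)
jb 134 [0.434  0.2788 0.0691] (array([0.434476  , 0.27838796]), np.float64(0.03090109413280215)) ((434.23138427734375, 278.52960205078125), (65.1725845336914, 64.996826171875), 89.15315246582031)
m 0.1 233 [0.5819 0.2938 0.1381] ((583.1945190429688, 296.1229248046875), (37.53174591064453, 39.305118560791016), 86.19452667236328) 0.148
m 0.1
[... 3301 characters left out ...]
433688, -0.11128275]), np.float64(0.016692563757246783)) ((593.5374755859375, -111.12261199951172), (37.27817153930664, 38.22603988647461), 38.288814544677734)
r1 127 [ 0.592  -0.2009  0.1015] (array([ 0.59277241, -0.20094117]), np.float64(0.017209942383735823)) ((595.6301879882812, -200.6461639404297), (44.850372314453125, 37.41569137573242), 3.9008185863494873)
r0 136 [ 0.5901 -0.2906  0.1017] (array([ 0.59086734, -0.29071293]), np.float64(0.017333775756112446)) ((592.594970703125, -288.1695251464844), (44.614891052246094, 38.971771240234375), 31.861818313598633)
bar ((629.759521484375, -201.95327758789062), (259.7172546386719, 23.99936294555664), 88.65340423583984) [0.02636387 0.63765181]
```

View pics/z0.png

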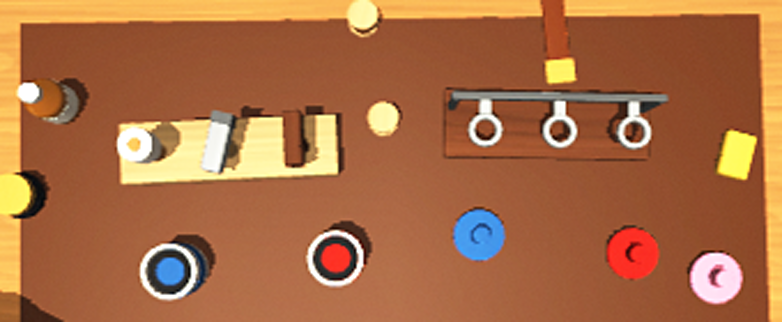

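Call:
apply_moves([
  [0,0,0,-0.133,1],
  [0,0,0,-0.133,1],
  [0,0,0,-0.131,1],
  [-0.036,-0.048,0,0,1],
  [-0.036,-0.048,0,0,1],
  [-0.036,-0.048,0,0,1],
  [-0.036,-0.048,0,0,1],
  [-0.036,-0.048,0,0,1],
], grip_force=50)

```text
t: 3.1
tool_pos: [0.4287, 0.3351, 0.2318]
tool_rot: [-0.032, 3.139, 0.003]
contact_force: [0.8, 0.4, 0.7]
opening: 0.0856
```

```bash
cat >> h.py <<'E'
def to(x,y,z,yaw=None):
    o=ctrl.get_obs();M=R.from_rotvec(o["tool_rot"]).as_matrix()
    cur=np.arctan2(-M[0,1],M[1,1])
    d=M.T@(np.array([x,y,z])-o["tool_pos"])
    print("t",round(o["t"],2),"pos",np.round(o["tool_pos"],4),"jaw yaw",round(cur,4),"F",np.round(o["contact_force"],1),"open",round(float(o["opening"]),4))
    print("delta tool",d.round(4),"turn",None if yaw is None else round(-((yaw-cur+np.pi/2)%np.pi-np.pi/2),4))
E
python3 -c "
from h import *
to(.5865,.117,.2,.03)"
```

```text
t 3.1 pos [0.4287 0.3351 0.2318] jaw yaw 0.0206 F [0.8 0.4 0.7] open 0.0856
delta tool [-0.1532 -0.2214  0.0318] turn -0.0094
```

Call:
apply_moves([
  [-0.031,-0.044,0,-0.01,1],
  [-0.031,-0.044,0,0,1],
  [-0.031,-0.044,0,0,1],
  [-0.031,-0.044,0,0,1],
  [-0.029,-0.045,0.01,0,1],
  [0,0,0.02,0,1],
  [0,0,0,0,1],
  [0,0,0,0,1],
])

```text
t: 4.1
tool_pos: [0.5942, 0.1083, 0.2027]
tool_rot: [-0.04, 3.135, 0.005]
contact_force: [-0.5, -0.2, 0.4]
opening: 0.0855
```

```bash
python3 -c "
from h import *
to(.5865,.117,.106,.03)
for n in ('top','side'):
  p=shot(n,n+'1.png')
"
```

```text
t 4.1 pos [0.5942 0.1083 0.2027] jaw yaw 0.0257 F [-0.5 -0.2  0.4] open 0.0855
delta tool [0.0081 0.0086 0.0967] turn -0.0043
```

View pics/side1.png

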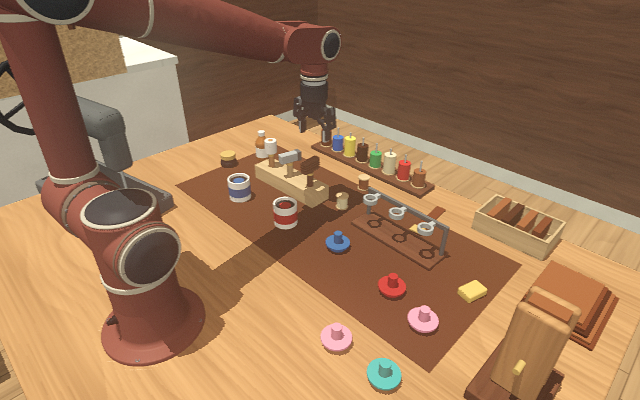

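The gripper at (315,115) is above the slicker at (310,163), as planned. Descending.

Call:
apply_moves([
  [0.008,0.008,0,0,1],
  [0,0,0.03,0,1],
  [0,0,0.03,0,1],
  [0,0,0.02,0,1],
  [0,0,0.014,0,1],
  [0,0,0.0,0,1],
  [0,0,0,0,1],
  [0,0,0,0,1],
])

```text
t: 5.2
tool_pos: [0.5873, 0.1223, 0.1128]
tool_rot: [-0.05, 3.124, 0.008]
contact_force: [0.1, -0.1, 0.7]
opening: 0.0856
```

```bash
python3 -c "
from h import *
to(.5865,.117,.106,.03)
p=shot('side');cv2.imwrite('pics/s2.png',cv2.resize(p['img'][60:260,180:480,::-1],None,fx=2.6,fy=2.6))
"
```

```text
t 5.2 pos [0.5873 0.1223 0.1128] jaw yaw 0.0321 F [ 0.1 -0.1  0.7] open 0.0856
delta tool [ 0.0011 -0.0053  0.0067] turn 0.0021
```

View pics/s2.png

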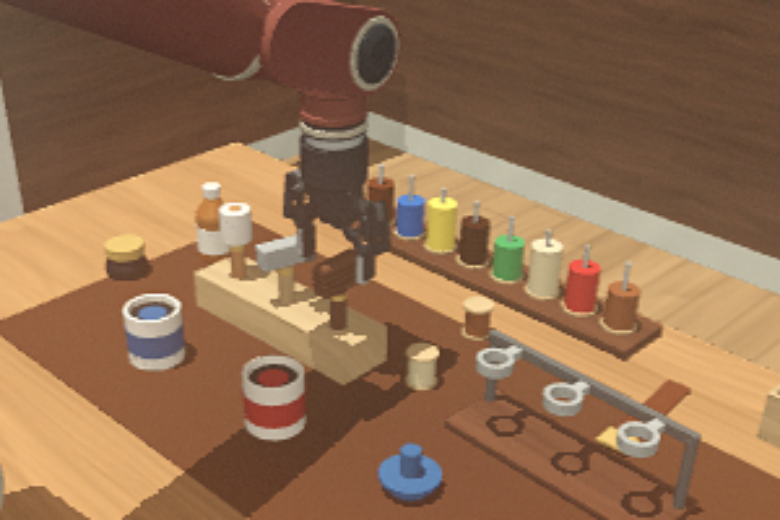

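The fingers straddle the slicker head at about (335,265) in this crop. Next: a small correction, then close.

Call:
apply_moves([
  [0.001,-0.005,0.006,0,1],
  [0,0,0,0,0],
  [0,0,0,0,-1],
  [0,0,0,0,-1],
  [0,0,0,0,-1],
  [0,0,0,0,-1],
  [0,0,0,0,-1],
  [0,0,0,0,-1],
])

```text
t: 6.25
tool_pos: [0.5875, 0.1169, 0.1077]
tool_rot: [-0.05, 3.122, 0.008]
contact_force: [0.3, 0.7, 0.1]
opening: 0.0212
```

```bash
python3 -c "
from h import *
to(.5865,.117,.106,.03);st()"
```

```text
t 6.25 pos [0.5875 0.1169 0.1077] jaw yaw 0.0318 F [0.3 0.7 0.1] open 0.0212
delta tool [0.001  0.0001 0.0017] turn 0.0018
{'t': 6.25, 'q': [0.0702, 0.0853, 1.7927, 0.0046, 1.2439, -1.5337], 'tool_pos': [0.5875, 0.1169, 0.1077], 'tool_rot': [-0.0495, 3.1218, 0.0084], 'contact_force': [0.3096, 0.6928, 0.145], 'opening': 0.0212}
```

Call:
apply_moves([
  [0,0,-0.015,0,-1],
  [0,0,-0.025,0,-1],
  [0,0,-0.03,0,-1],
  [0,0,-0.03,0,-1],
  [0,0,-0.03,0,-1],
  [0,0,-0.03,0,-1],
  [0,0,0,0,-1],
  [0,0,0,0,-1],
])

```text
t: 7.25
tool_pos: [0.583, 0.1158, 0.2752]
tool_rot: [-0.05, 3.122, 0.008]
contact_force: [-0.0, 0.6, -2.1]
opening: 0.021
```

```bash
python3 -c "
from h import *
to(.5925,-.2896,.27,-.02);st()"
```

```text
t 7.25 pos [0.583  0.1158 0.2752] jaw yaw 0.0318 F [-0.   0.6 -2.1] open 0.021
delta tool [ 0.0034 -0.4056  0.0032] turn 0.0518
{'t': 7.25, 'q': [0.069, -0.0551, 1.6478, 0.0042, 1.5295, -1.5337], 'tool_pos': [0.583, 0.1158, 0.2752], 'tool_rot': [-0.0495, 3.1221, 0.0082], 'contact_force': [-0.0291, 0.6252, -2.0698], 'opening': 0.021}
```

Call:
apply_moves([
  [0,-0.03,0,0.026,-1],
  [0,-0.055,0,0.026,-1],
  [0,-0.06,0,0,-1],
  [0,-0.06,0,0,-1],
  [0,-0.06,0,0,-1],
  [0,-0.06,0,0,-1],
  [0,-0.05,0,0,-1],
  [0,-0.02,0,0,-1],
])

```text
t: 8.25
tool_pos: [0.5718, -0.287, 0.2541]
tool_rot: [-0.027, -3.137, -0.023]
contact_force: [-0.2, 0.9, -2.5]
opening: 0.0214
```

```bash
python3 -c "
from h import *
to(.5925,-.2896,.23,-.02);st()"
```

```text
t 8.25 pos [ 0.5718 -0.287   0.2541] jaw yaw -0.0171 F [-0.2  0.9 -2.5] open 0.0214
delta tool [-0.0208 -0.0026  0.0239] turn 0.0029
{'t': 8.25, 'q': [-0.5858, 0.0813, 1.5451, 0.0101, 1.5264, -2.14], 'tool_pos': [0.5718, -0.287, 0.2541], 'tool_rot': [-0.0268, -3.1375, -0.0229], 'contact_force': [-0.2463, 0.9228, -2.4548], 'opening': 0.0214}
```

Call:
apply_moves([
  [-0.02,-0.003,0,0,-1],
  [0,0,0,0,-1],
  [0,0,0,0,-1],
  [0,0,0,0,-1],
  [0,0,0,0,-1],
  [0,0,0,0,-1],
  [0,0,0,0,-1],
  [0,0,0,0,-1],
])

```text
t: 9.25
tool_pos: [0.5895, -0.2879, 0.2495]
tool_rot: [-0.025, -3.131, -0.031]
contact_force: [-0.7, 0.5, -1.6]
opening: 0.0215
```

```bash
python3 -c "
from h import *
to(.5925,-.2896,.23,-.02)
p=shot('side');q=shot('top')
a=cv2.resize(p['img'][60:300,300:540,::-1],(400,400));b=cv2.resize(q['img'][100:240,340:480,::-1],(400,400))
cv2.imwrite('pics/s3.png',np.hstack([a,b]))
for n,p in(('side',p),('top',q)):
  C=cloud(p);P=pts(p,(.5925,-.2896),.04,.13,.24)
  for lo in np.arange(.13,.25,.01):
    Q=P[(P[:,2]>=lo)&(P[:,2]<lo+.01)]
    if len(Q)>5: print(n,lo.round(2),len(Q),Q.mean(0).round(4),np.ptp(Q,0).round(3))
"
```

```text
t 9.25 pos [ 0.5895 -0.2879  0.2495] jaw yaw -0.0164 F [-0.7  0.5 -1.6] open 0.0215
delta tool [-0.0032 -0.002   0.0194] turn 0.0036
side 0.15 19 [ 0.5799 -0.2889  0.1563] [0.011 0.015 0.009]
side 0.16 30 [ 0.5803 -0.2884  0.1652] [0.016 0.019 0.01 ]
side 0.17 32 [ 0.5803 -0.2895  0.1755] [0.015 0.016 0.01 ]
side 0.18 26 [ 0.5797 -0.2896  0.1852] [0.01  0.019 0.009]
side 0.19 34 [ 0.5807 -0.2889  0.1944] [0.015 0.018 0.01 ]
side 0.2 31 [ 0.581  -0.2899  0.2049] [0.014 0.018 0.01 ]
side 0.21 36 [ 0.5812 -0.2905  0.2153] [0.014 0.019 0.01 ]
side 0.22 29 [ 0.582  -0.2909  0.2248] [0.015 0.017 0.009]
side 0.23 19 [ 0.5834 -0.2949  0.2342] [0.018 0.009 0.008]
top 0.16 8 [ 0.5856 -0.2777  0.1666] [0.013 0.005 0.009]
top 0.17 12 [ 0.5845 -0.2803  0.1757] [0.016 0.011 0.009]
top 0.18 7 [ 0.5863 -0.2786  0.1855] [0.013 0.005 0.006]
top 0.19 10 [ 0.5839 -0.2807  0.1943] [0.013 0.01  0.007]
top 0.2 6 [ 0.5845 -0.28    0.2041] [0.008 0.006 0.006]
top 0.21 8 [ 0.5832 -0.2805  0.2146] [0.007 0.007 0.009]
```

View pics/s3.png

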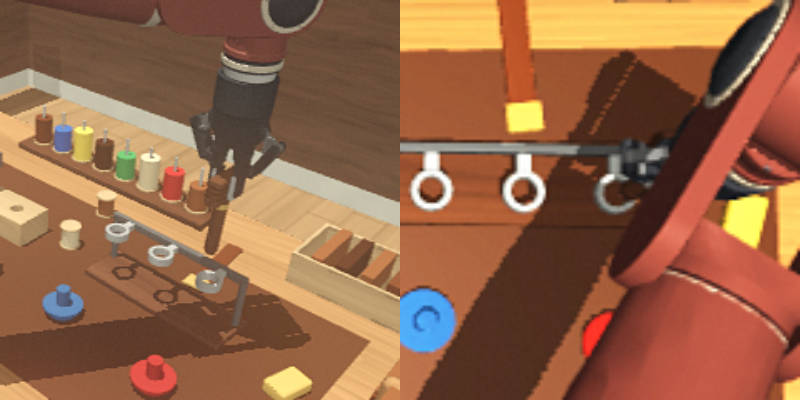

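The slicker hangs from the gripper above ring0, with its handle at about (213,235) in the left crop and ring0 at (208,282). Now a cylinder fit to the handle in the side camera, to compare with the ring in that same camera.

```bash
cat >> h.py <<'E'
from scipy.optimize import least_squares
def handle(p,c,z0,z1,r=.01,rad=.03):
    P=pts(p,c,rad,z0,z1);zm=.5*(z0+z1)
    def f(s):
        t=P[:,2]-zm;dx=P[:,0]-s[0]-s[2]*t;dy=P[:,1]-s[1]-s[3]*t
        return np.hypot(dx,dy)-r
    e=np.array(p["eye"])[:2];u=np.array(c)-e;u/=np.hypot(*u)
    s=least_squares(f,[*(P[:,:2].mean(0)+u*.006),0,0],loss="soft_l1",f_scale=.001)
    print("handle n",len(P),"at zmid",s.x[:2].round(4),"slope",s.x[2:].round(3),"res",np.abs(s.fun).mean().round(4),
      "at z0",(s.x[:2]+s.x[2:]*(z0-zm)).round(4))
E
python3 -c "
from h import *
p=shot('side')
handle(p,(.59,-.288),.17,.23)
handle(p,(.59,-.288),.165,.225)
"
```

```text
handle n 192 at zmid [ 0.5879 -0.2863] slope [ 0.03  -0.039] res 0.001 at z0 [ 0.587  -0.2851]
handle n 190 at zmid [ 0.5877 -0.2861] slope [ 0.037 -0.037] res 0.001 at z0 [ 0.5866 -0.285 ]
```

Call:
apply_moves([
  [-0.003,-0.004,0,0,-1],
  [0,0,0.015,0,-1],
  [0,0,0.015,0,-1],
  [0,0,0.008,0,-1],
  [0,0,0,0,-1],
  [0,0,0,0,-1],
  [0,0,0,0,-1],
  [0,0,0,0,-1],
])

```text
t: 10.4
tool_pos: [0.5919, -0.2914, 0.2077]
tool_rot: [-0.026, -3.129, -0.032]
contact_force: [-0.4, 0.0, -1.6]
opening: 0.0213
```

```bash
python3 -c "
from h import *
to(.5925,-.2896,.113,-.02)
p=shot('side')
handle(p,(.59,-.288),.13,.185)
cv2.imwrite('pics/s4.png',cv2.resize(p['img'][130:280,380:500,::-1],(480,600)))
"
```

```text
t 10.4 pos [ 0.5919 -0.2914  0.2077] jaw yaw -0.0166 F [-0.4  0.  -1.6] open 0.0213
delta tool [-0.0017 -0.0001  0.0947] turn 0.0034
handle n 160 at zmid [ 0.5902 -0.2899] slope [ 0.02  -0.027] res 0.001 at z0 [ 0.5896 -0.2892]
```

View pics/s4.png

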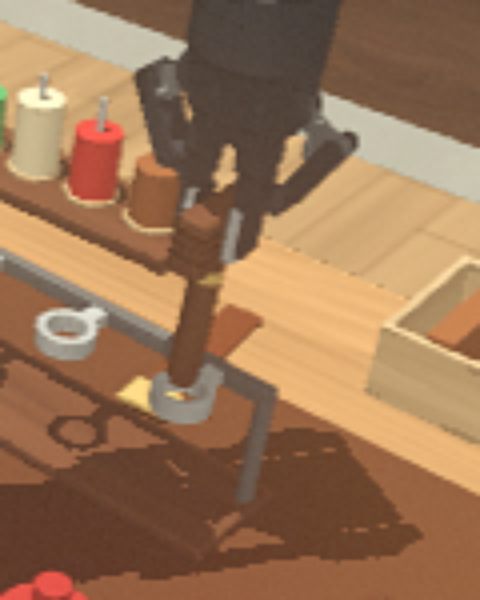

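The handle tip at (183,380) sits over the ring0 mouth. Inserting.

Call:
apply_moves([
  [-0.001,-0.001,0.01,0,-1],
  [0,0,0.015,0,-1],
  [0,0,0.015,0,-1],
  [0,0,0.012,0,-1],
  [0,0,0.012,0,-1],
  [0,0,0.01,0,-1],
  [0,0,0,0,-1],
  [0,0,0,0,-1],
])

```text
t: 11.45
tool_pos: [0.5914, -0.2904, 0.127]
tool_rot: [-0.026, -3.127, -0.034]
contact_force: [-0.3, 1.1, -1.2]
opening: 0.0215
```

```bash
python3 -c "
from h import *
to(.5925,-.2896,.113,-.02)"
```

```text
t 11.45 pos [ 0.5914 -0.2904  0.127 ] jaw yaw -0.0167 F [-0.3  1.1 -1.2] open 0.0215
delta tool [-0.0013  0.0006  0.014 ] turn 0.0033
```

Call:
apply_moves([
  [0,0,0.006,0,-1],
  [0,0,0.006,0,-1],
  [0,0,0,0,-1],
  [0,0,0,0,-0.3],
  [0,0,0,0,0.2],
  [0,0,0,0,1],
  [0,0,0,0,1],
  [0,0,0,0,1],
])

```text
t: 12.45
tool_pos: [0.593, -0.2913, 0.1176]
tool_rot: [-0.026, -3.132, -0.029]
contact_force: [-0.2, 0.0, 0.4]
opening: 0.0853
```

```bash
python3 -c "
from h import *
to(.5845,.207,.23,-.22)"
```

```text
t 12.45 pos [ 0.593  -0.2913  0.1176] jaw yaw -0.0165 F [-0.2  0.   0.4] open 0.0853
delta tool [ 0.0177  0.5001 -0.103 ] turn 0.2035
```

Now raise (the arm is empty) and head back to the hammer, turning the jaws.

Call:
apply_moves([
  [0,0,-0.03,0,1],
  [0,0,-0.05,0,1],
  [0,0,-0.03,0,1],
  [0,0.04,0,0,1],
  [0,0.06,0,0,1],
  [0,0.06,0,0,1],
  [0,0.06,0,0,1],
  [0,0.06,0,0,1],
])

```text
t: 13.45
tool_pos: [0.5994, -0.01, 0.2372]
tool_rot: [-0.039, -3.135, -0.03]
contact_force: [0.3, 0.2, 0.2]
opening: 0.0855
```

Call:
apply_moves([
  [0,0.06,0,0,1],
  [0,0.06,0,0,1],
  [0,0.05,0,0,1],
  [0,0.03,0,0,1],
  [0,0,0,0.1,1],
  [0,0,0,0.1,1],
  [0,0,0,0,1],
  [0,0,0,0,1],
])

```text
t: 14.45
tool_pos: [0.6026, 0.2021, 0.242]
tool_rot: [-0.345, -3.116, -0.03]
contact_force: [0.2, -0.0, 0.8]
opening: 0.0855
```

```bash
python3 -c "
from h import *
to(.5845,.207,.106,-.22);st()
p=shot('side','side5.png')
handle(p,(.593,-.291),.03,.085,rad=.025)
P=pts(p,(.592,-.29),.05,.1,.2);print(P[:,2].max());print(rect(P[P[:,2]>.125]))
for t in ('lid_red_c','lid_blue_c'):
  for c in [(.4426,-.307),(.4703,-.1083)]:
    P=pts(p,c,.06,.042,.06);print(c,P.mean(0).round(4))
"
```

```text
t 14.45 pos [0.6026 0.2021 0.242 ] jaw yaw -0.2209 F [ 0.2 -0.   0.8] open 0.0855
delta tool [ 0.0176 -0.0016  0.1362] turn -0.0009
{'t': 14.45, 'q': [0.1978, 0.07, 1.5771, 0.0199, 1.4949, -1.1537], 'tool_pos': [0.6026, 0.2021, 0.242], 'tool_rot': [-0.3454, -3.116, -0.0295], 'contact_force': [0.1952, -0.0338, 0.7688], 'opening': 0.0855}
handle n 131 at zmid [ 0.5914 -0.2912] slope [-0.004 -0.001] res 0.0009 at z0 [ 0.5915 -0.2912]
0.14707285383588053
((590.2756958007812, -291.9227294921875), (23.683326721191406, 67.56085968017578), 89.03118896484375)
(0.4426, -0.307) [ 0.4399 -0.3081  0.0479]
(0.4703, -0.1083) [ 0.467  -0.1097  0.0483]
(0.4426, -0.307) [ 0.4399 -0.3081  0.0479]
(0.4703, -0.1083) [ 0.467  -0.1097  0.0483]
```

View pics/side5.png

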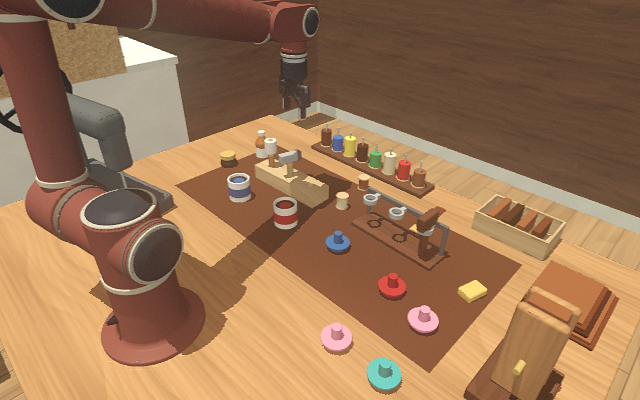

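The slicker hangs vertical in ring0 at (430,225), its top at 0.147 m. Next is the hammer.

Call:
apply_moves([
  [0.017,0,0,0,1],
  [0,0,0.03,0,1],
  [0,0,0.03,0,1],
  [0,0,0.03,0,1],
  [0,0,0.01,0,1],
  [0,0,0,0,1],
  [0,0,0,0,1],
  [0,0,0,0,1],
])

```text
t: 15.5
tool_pos: [0.5832, 0.2089, 0.1452]
tool_rot: [-0.342, -3.122, -0.034]
contact_force: [-0.3, 0.1, 0.3]
opening: 0.0854
```

```bash
python3 -c "
from h import *
to(.5845,.207,.107,-.22)"
```

```text
t 15.5 pos [0.5832 0.2089 0.1452] jaw yaw -0.2184 F [-0.3  0.1  0.3] open 0.0854
delta tool [-0.0018 -0.0024  0.0381] turn 0.0016
```

Call:
apply_moves([
  [-0.001,-0.002,0.02,0,1],
  [0,0,0.015,0,0.3],
  [0,0,0.002,0,-0.2],
  [0,0,0,0,-1],
  [0,0,0,0,-1],
  [0,0,0,0,-1],
  [0,0,0,0,-1],
  [0,0,0,0,-1],
], grip_force=60)

```text
t: 16.5
tool_pos: [0.5843, 0.2073, 0.1061]
tool_rot: [0.342, 3.122, 0.034]
contact_force: [-1.0, -0.2, -0.9]
opening: 0.0232
```

```bash
python3 -c "
from h import *
to(.5845,.207,.107,-.22)
p=shot('side');cv2.imwrite('pics/s6.png',cv2.resize(p['img'][60:260,180:480,::-1],None,fx=2.6,fy=2.6))
"
```

```text
t 16.5 pos [0.5843 0.2073 0.1061] jaw yaw -0.2185 F [-1.  -0.2 -0.9] open 0.0232
delta tool [-0.0002 -0.0003 -0.0009] turn 0.0015
```

View pics/s6.png

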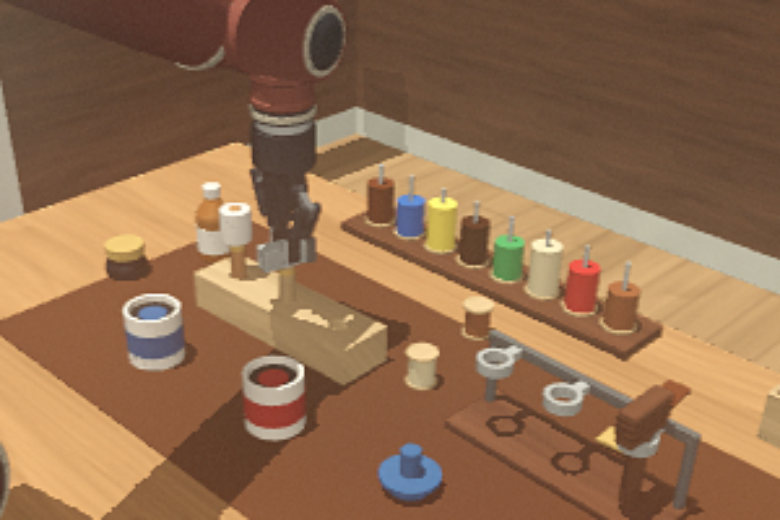

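The hammer is gripped at its head (23 mm opening). Lifting.

Call:
apply_moves([
  [0,0,-0.015,0,-1],
  [0,0,-0.025,0,-1],
  [0,0,-0.03,0,-1],
  [0,0,-0.03,0,-1],
  [0,0,-0.03,0,-1],
  [0,0,-0.03,0,-1],
  [0,0,0,-0.1,-1],
  [0,0,0,-0.095,-1],
])

```text
t: 17.55
tool_pos: [0.583, 0.2037, 0.2773]
tool_rot: [0.027, 3.136, 0.036]
contact_force: [-0.4, -1.2, -2.3]
opening: 0.0229
```

Call:
apply_moves([
  [0,-0.03,0,0,-1],
  [0,-0.05,0,0,-1],
  [0,-0.055,0,0,-1],
  [0,-0.055,0,0,-1],
  [0,-0.055,0,0,-1],
  [0,-0.055,0,0,-1],
  [0,-0.055,0,0,-1],
  [0,-0.03,0,0,-1],
])

```text
t: 18.55
tool_pos: [0.5765, -0.1901, 0.2771]
tool_rot: [0.017, 3.128, 0.034]
contact_force: [1.0, -0.2, -4.1]
opening: 0.0231
```

```bash
python3 -c "
from h import *
to(.5943,-.2,.245,-.027)"
```

```text
t 18.55 pos [ 0.5765 -0.1901  0.2771] jaw yaw -0.0104 F [ 1.  -0.2 -4.1] open 0.0231
delta tool [-0.0174 -0.0104  0.0322] turn 0.0166
```

Call:
apply_moves([
  [-0.016,-0.007,0.015,0.012,-1],
  [0,0,0.015,0,-1],
  [0,0,0,0,-1],
  [0,0,0,0,-1],
  [0,0,0,0,-1],
  [0,0,0,0,-1],
  [0,0,0,0,-1],
  [0,0,0,0,-1],
])

```text
t: 19.55
tool_pos: [0.5923, -0.1978, 0.2511]
tool_rot: [0.038, 3.124, 0.032]
contact_force: [-0.1, 0.1, -2.8]
opening: 0.0229
```

```bash
python3 -c "
from h import *
to(.5943,-.2,.21,-.027)
p=shot('side')
handle(p,(.593,-.2),.165,.22)
cv2.imwrite('pics/s7.png',cv2.resize(p['img'][110:260,340:460,::-1],(480,600)))
"
```

```text
t 19.55 pos [ 0.5923 -0.1978  0.2511] jaw yaw -0.0239 F [-0.1  0.1 -2.8] open 0.0229
delta tool [-0.0013 -0.003   0.0411] turn 0.0031
handle n 151 at zmid [ 0.5934 -0.1967] slope [-0.004 -0.011] res 0.001 at z0 [ 0.5935 -0.1964]
```

View pics/s7.png

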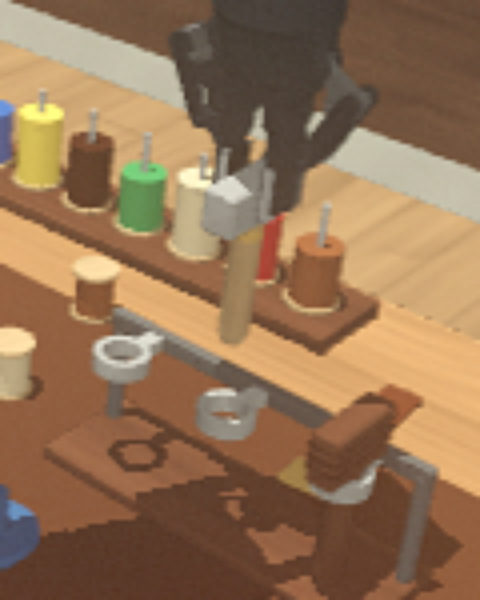

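The hammer handle tip at (235,340) needs about 4 mm in -y to be over ring1 at (228,408).

Call:
apply_moves([
  [0,-0.004,0.01,0,-1],
  [0,0,0.015,0,-1],
  [0,0,0.013,0,-1],
  [0,0,0,0,-1],
  [0,0,0,0,-1],
  [0,0,0,0,-1],
  [0,0,0,0,-1],
  [0,0,0,0,-1],
])

```text
t: 20.6
tool_pos: [0.5927, -0.2013, 0.2097]
tool_rot: [0.038, 3.125, 0.032]
contact_force: [-0.1, -0.0, -2.1]
opening: 0.0228
```

```bash
python3 -c "
from h import *
to(.5943,-.2,.113,-.027)
p=shot('side')
handle(p,(.593,-.2),.13,.185)
"
```

```text
t 20.6 pos [ 0.5927 -0.2013  0.2097] jaw yaw -0.0241 F [-0.1 -0.  -2.1] open 0.0228
delta tool [-0.     -0.0006  0.0967] turn 0.0029
handle n 140 at zmid [ 0.5936 -0.2006] slope [-0.026  0.002] res 0.001 at z0 [ 0.5943 -0.2007]
```

Call:
apply_moves([
  [0.001,0,0.01,0,-1],
  [0,0,0.015,0,-1],
  [0,0,0.015,0,-1],
  [0,0,0.012,0,-1],
  [0,0,0.012,0,-1],
  [0,0,0.012,0,-1],
  [0,0,0,0,-1],
  [0,0,0,0,-1],
])

```text
t: 21.65
tool_pos: [0.5921, -0.1992, 0.1266]
tool_rot: [0.038, 3.128, 0.034]
contact_force: [0.0, 0.0, -2.7]
opening: 0.0232
```

```bash
python3 -c "
from h import *
to(.5943,-.2,.113,-.027)
"
```

```text
t 21.65 pos [ 0.5921 -0.1992  0.1266] jaw yaw -0.0242 F [ 0.   0.  -2.7] open 0.0232
delta tool [-0.002  -0.001   0.0136] turn 0.0028
```

Nothing is pressing on the hammer. Lower and release.

Call:
apply_moves([
  [0,0,0.006,0,-1],
  [0,0,0.006,0,-1],
  [0,0,0,0,-1],
  [0,0,0,0,-0.3],
  [0,0,0,0,0.2],
  [0,0,0,0,1],
  [0,0,0,0,1],
  [0,0,-0.03,0,1],
])

```text
t: 22.65
tool_pos: [0.5924, -0.1998, 0.1454]
tool_rot: [0.038, 3.126, 0.033]
contact_force: [-0.3, -0.2, -0.5]
opening: 0.086
```

Call:
apply_moves([
  [0,0,-0.05,0,1],
  [0,0,-0.04,0,1],
  [0,0.04,0,0,1],
  [0,0.06,0,0,1],
  [0,0.06,0,0,1],
  [0,0.06,0,0,1],
  [0,0.06,0,0,1],
  [0,0.06,0,0,1],
])

```text
t: 23.65
tool_pos: [0.6026, 0.1427, 0.2515]
tool_rot: [0.052, 3.114, 0.029]
contact_force: [1.2, 0.2, 0.9]
opening: 0.0852
```

Call:
apply_moves([
  [0,0.06,0,0,1],
  [0,0.05,0,0,1],
  [0,0.03,0,0,1],
  [0,0,0,0,1],
  [0,0,0,0,1],
  [0,0,0,0,1],
  [0,0,0,0,1],
  [0,0,0,0,1],
])

```text
t: 24.65
tool_pos: [0.6066, 0.2882, 0.2553]
tool_rot: [0.048, 3.112, 0.028]
contact_force: [-0.1, 0.3, 0.0]
opening: 0.0855
```

```bash
python3 -c "
from h import *
to(.5805,.2955,.106,.03)
p=shot('side','side8.png')
handle(p,(.593,-.2),.03,.085,rad=.025)
P=pts(p,(.592,-.2),.04,.1,.2);print(P[:,2].max());print(rect(P[P[:,2]>.12]))
for c in [(.4426,-.307),(.4703,-.1083)]:
    P=pts(p,c,.06,.042,.06);print(c,P.mean(0).round(4))
"
```

```text
t 24.65 pos [0.6066 0.2882 0.2553] jaw yaw -0.0306 F [-0.1  0.3  0. ] open 0.0855
delta tool [0.0306 0.0037 0.1486] turn -0.0606
handle n 120 at zmid [ 0.5934 -0.1995] slope [-0.006 -0.001] res 0.001 at z0 [ 0.5936 -0.1994]
0.1371075784729645
((592.015380859375, -200.78225708007812), (25.541973114013672, 73.42295837402344), 88.42027282714844)
(0.4426, -0.307) [ 0.4404 -0.308   0.0483]
(0.4703, -0.1083) [ 0.4672 -0.1091  0.0479]
```

View pics/side8.png

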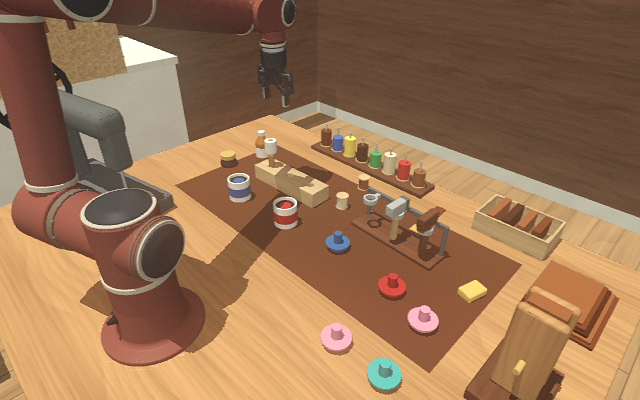

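The hammer hangs vertical in ring1 at (395,212), its top at 0.137 m. Next is the maul.

Call:
apply_moves([
  [0.025,0.005,0,-0.04,1],
  [0,0,0.03,0,1],
  [0,0,0.03,0,1],
  [0,0,0.03,0,1],
  [0,0,0,0,1],
  [0,0,0,0,1],
  [0,0,0,0,1],
  [0,0,0,0,1],
])

```text
t: 25.7
tool_pos: [0.5871, 0.2952, 0.169]
tool_rot: [-0.013, 3.103, 0.032]
contact_force: [0.6, -0.2, -0.5]
opening: 0.0856
```

```bash
python3 -c "
from h import *
to(.5805,.2955,.107,.03)
"
```

```text
t 25.7 pos [0.5871 0.2952 0.169 ] jaw yaw 0.0086 F [ 0.6 -0.2 -0.5] open 0.0856
delta tool [ 0.009  -0.0009  0.0617] turn -0.0214
```

Call:
apply_moves([
  [0.009,0,0.02,0,1],
  [0,0,0.025,0,1],
  [0,0,0.014,0,1],
  [0,0,0,0,1],
  [0,0,0,0,1],
  [0,0,0,0,1],
  [0,0,0,0,1],
  [0,0,0,0,1],
])

```text
t: 26.7
tool_pos: [0.5802, 0.2971, 0.1093]
tool_rot: [-0.013, 3.099, 0.034]
contact_force: [0.4, 0.7, 0.5]
opening: 0.0853
```

```bash
python3 -c "
from h import *
to(.5805,.2955,.107,.03)
p=shot('side');cv2.imwrite('pics/s9.png',cv2.resize(p['img'][60:260,180:480,::-1],None,fx=2.6,fy=2.6))
"
```

```text
t 26.7 pos [0.5802 0.2971 0.1093] jaw yaw 0.009 F [0.4 0.7 0.5] open 0.0853
delta tool [-0.0002 -0.0017  0.0023] turn -0.021
```

View pics/s9.png

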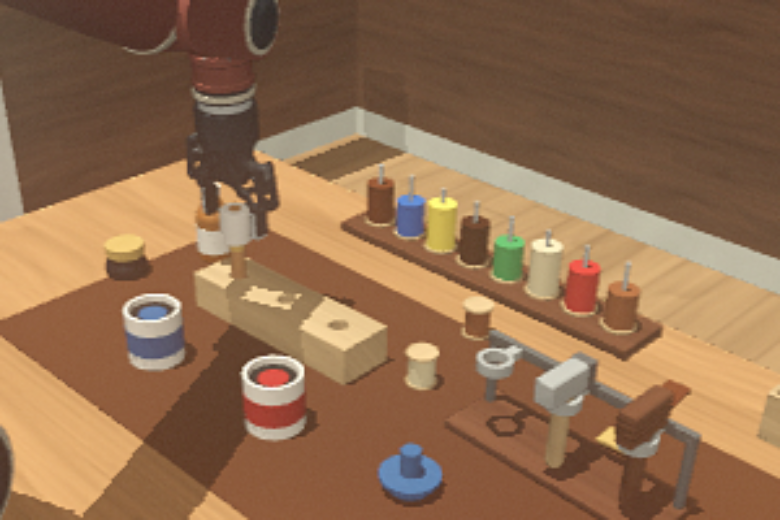

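The fingers straddle the maul head at (237,222). Closing.

Call:
apply_moves([
  [0,-0.002,0.002,0,1],
  [0,0,0,0,0.3],
  [0,0,0,0,-0.3],
  [0,0,0,0,-1],
  [0,0,0,0,-1],
  [0,0,0,0,-1],
  [0,0,0,0,-1],
  [0,0,0,0,-1],
], grip_force=70)

```text
t: 27.75
tool_pos: [0.5807, 0.2953, 0.1077]
tool_rot: [-0.013, 3.098, 0.035]
contact_force: [-0.6, 0.0, -0.6]
opening: 0.0383
```

Call:
apply_moves([
  [0,0,-0.015,0,-1],
  [0,0,-0.025,0,-1],
  [0,0,-0.03,0,-1],
  [0,0,-0.03,0,-1],
  [0,0,-0.03,0,-1],
  [0,0,-0.02,0,-1],
  [0,0,0,0,-1],
  [0,-0.03,0,0,-1],
])

```text
t: 28.75
tool_pos: [0.5715, 0.2615, 0.2593]
tool_rot: [-0.017, 3.105, 0.032]
contact_force: [0.9, -0.6, -3.2]
opening: 0.0383
```

```bash
python3 -c "
from h import *
to(.5963,-.1104,.25,-.027)
"
```

```text
t 28.75 pos [0.5715 0.2615 0.2593] jaw yaw 0.0113 F [ 0.9 -0.6 -3.2] open 0.0383
delta tool [-0.0206 -0.3722  0.0025] turn 0.0383
```

Call:
apply_moves([
  [-0.002,-0.045,0,0,-1],
  [-0.004,-0.055,0,0,-1],
  [-0.004,-0.055,0,0,-1],
  [-0.004,-0.055,0,0,-1],
  [-0.004,-0.055,0,0,-1],
  [-0.002,-0.05,0,0,-1],
  [0,-0.03,0,0,-1],
  [0,0,0,0,-1],
])

```text
t: 29.75
tool_pos: [0.5889, -0.095, 0.2366]
tool_rot: [-0.016, 3.129, 0.033]
contact_force: [0.4, 0.6, -2.6]
opening: 0.0383
```

```bash
python3 -c "
from h import *
to(.5963,-.1104,.25,-.027)
"
```

```text
t 29.75 pos [ 0.5889 -0.095   0.2366] jaw yaw 0.0103 F [ 0.4  0.6 -2.6] open 0.0383
delta tool [-0.0074 -0.0152 -0.0137] turn 0.0373
```

Call:
apply_moves([
  [-0.007,-0.015,0,0,-1],
  [0,0,0,0,-1],
  [0,0,0,0,-1],
  [0,0,0,0,-1],
  [0,0,0,0,-1],
  [0,0,0,0,-1],
  [0,0,0,0,-1],
  [0,0,0,0,-1],
])

```text
t: 30.75
tool_pos: [0.596, -0.1073, 0.2343]
tool_rot: [-0.023, 3.132, 0.036]
contact_force: [-0.8, 1.2, -2.8]
opening: 0.0385
```

```bash
python3 -c "
from h import *
to(.5963,-.1104,.21,-.027)
p=shot('side')
handle(p,(.595,-.11),.15,.2)
cv2.imwrite('pics/s10.png',cv2.resize(p['img'][110:260,320:440,::-1],(480,600)))
"
```

```text
t 30.75 pos [ 0.596  -0.1073  0.2343] jaw yaw 0.0147 F [-0.8  1.2 -2.8] open 0.0385
delta tool [-0.     -0.0037  0.0242] turn 0.0417
handle n 123 at zmid [ 0.5951 -0.1053] slope [ 0.043 -0.044] res 0.0011 at z0 [ 0.594  -0.1042]
```

View pics/s10.png

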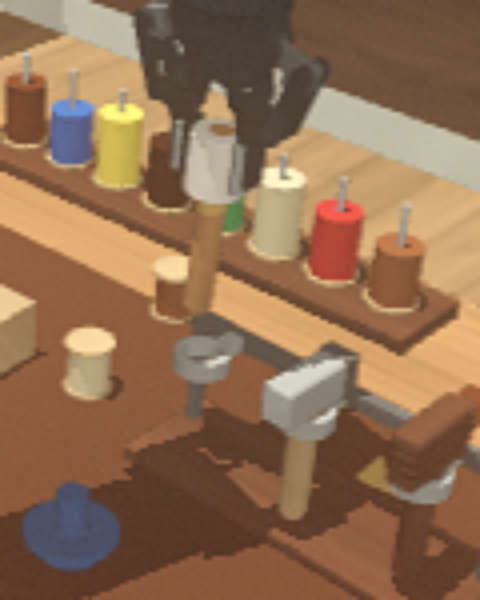

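Call:
apply_moves([
  [0.001,-0.006,0.005,0,-1],
  [0,0,0.012,0,-1],
  [0,0,0.01,0,-1],
  [0,0,0,0,-1],
  [0,0,0,0,-1],
  [0,0,0,0,-1],
  [0,0,0,0,-1],
  [0,0,0,0,-1],
])

```text
t: 31.8
tool_pos: [0.5951, -0.1132, 0.2049]
tool_rot: [-0.022, 3.132, 0.037]
contact_force: [0.4, -0.5, -2.9]
opening: 0.0388
```

```bash
python3 -c "
from h import *
to(.5963,-.1104,.113,-.027)
p=shot('side')
handle(p,(.595,-.11),.125,.18)
cv2.imwrite('pics/s11.png',cv2.resize(p['img'][110:260,320:440,::-1],(480,600)))
"
```

```text
t 31.8 pos [ 0.5951 -0.1132  0.2049] jaw yaw 0.0143 F [ 0.4 -0.5 -2.9] open 0.0388
delta tool [-0.0003  0.0006  0.092 ] turn 0.0413
handle n 128 at zmid [ 0.5941 -0.1112] slope [ 0.039 -0.036] res 0.0012 at z0 [ 0.593  -0.1102]
```

View pics/s11.png

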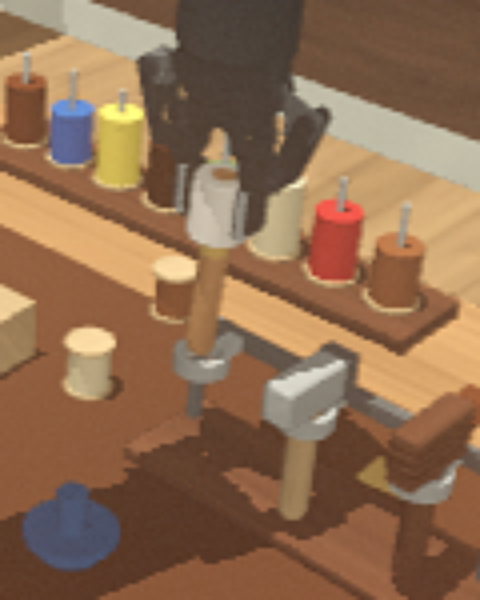

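The maul tip at (203,350) is entering ring2. Continuing down.

Call:
apply_moves([
  [-0.001,-0.001,0.01,0,-1],
  [0,0,0.015,0,-1],
  [0,0,0.015,0,-1],
  [0,0,0.012,0,-1],
  [0,0,0.012,0,-1],
  [0,0,0.01,0,-1],
  [0,0,0,0,-1],
  [0,0,0,0,-1],
])

```text
t: 32.85
tool_pos: [0.596, -0.1121, 0.124]
tool_rot: [-0.022, 3.135, 0.038]
contact_force: [-0.6, -0.9, -2.4]
opening: 0.0382
```

```bash
python3 -c "
from h import *
to(.5963,-.1104,.113,-.027)
"
```

```text
t 32.85 pos [ 0.596  -0.1121  0.124 ] jaw yaw 0.0142 F [-0.6 -0.9 -2.4] open 0.0382
delta tool [-0.0002  0.0014  0.011 ] turn 0.0412
```

Call:
apply_moves([
  [0,0,0.006,0,-1],
  [0,0,0.004,0,-1],
  [0,0,0,0,-1],
  [0,0,0,0,-0.1],
  [0,0,0,0,0.4],
  [0,0,0,0,1],
  [0,0,0,0,1],
  [0,0,-0.03,0,1],
])

```text
t: 33.85
tool_pos: [0.5965, -0.1127, 0.145]
tool_rot: [-0.022, 3.133, 0.037]
contact_force: [0.2, 0.0, -0.2]
opening: 0.0853
```

Call:
apply_moves([
  [0,0,-0.04,0,1],
  [0,0,-0.03,0,1],
  [0.03,0,0,0,1],
  [0.05,0,0,0,1],
  [0.04,-0.03,0,0,1],
  [0,-0.05,0,0,1],
  [0,-0.05,0,0,1],
  [0,-0.04,0,0,1],
])

```text
t: 34.85
tool_pos: [0.4782, -0.289, 0.2199]
tool_rot: [-0.031, 3.119, 0.028]
contact_force: [0.5, 0.2, 0.3]
opening: 0.0851
```

```bash
python3 -c "
from h import *
to(.4426,-.307,.15,0)
p=shot('side','side12.png')
handle(p,(.595,-.11),.03,.085,rad=.025)
P=pts(p,(.595,-.11),.04,.12,.2);print(P[:,2].max());print(rect(P[P[:,2]>.12]))
for c in [(.4426,-.307),(.4703,-.1083)]:
    P=pts(p,c,.06,.042,.06);print(c,P.mean(0).round(4))
"
```

```text
t 34.85 pos [ 0.4782 -0.289   0.2199] jaw yaw 0.0201 F [0.5 0.2 0.3] open 0.0851
delta tool [ 0.0375 -0.0186  0.0688] turn 0.0201
handle n 111 at zmid [ 0.5976 -0.1115] slope [0.01  0.016] res 0.0011 at z0 [ 0.5973 -0.1119]
0.15157406076934732
((593.5631713867188, -115.8624267578125), (37.85731887817383, 39.19654846191406), 56.55607604980469)
(0.4426, -0.307) [ 0.4401 -0.3081  0.0485]
(0.4703, -0.1083) [ 0.4671 -0.1097  0.048 ]
```

View pics/side12.png

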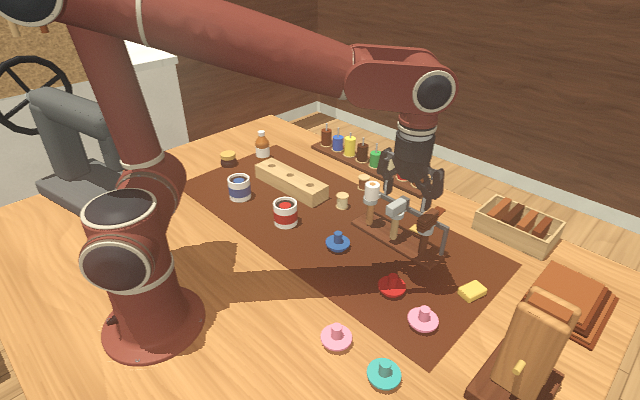

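The maul hangs in ring2 at (372,190), so all three tools are hung. Next is the red lid.

Call:
apply_moves([
  [0.036,-0.018,0,0,1],
  [0,0,0.03,0,1],
  [0,0,0.03,0,1],
  [0,0,0.03,0,1],
  [0,0,0.02,0,1],
  [0,0,0,0,1],
  [0,0,0,0,1],
  [0,0,0,0,1],
])

```text
t: 35.9
tool_pos: [0.4458, -0.3145, 0.1118]
tool_rot: [-0.021, 3.113, 0.011]
contact_force: [0.2, 0.7, 0.8]
opening: 0.0852
```

```bash
python3 -c "
from h import *
to(.4426,-.307,.027,0)
p=shot('side')
cv2.imwrite('pics/s13.png',cv2.resize(p['img'][200:350,320:480,::-1],(640,600)))
"
```

```text
t 35.9 pos [ 0.4458 -0.3145  0.1118] jaw yaw 0.0137 F [0.2 0.7 0.8] open 0.0852
delta tool [0.0056 0.0069 0.0847] turn 0.0137
```

View pics/s13.png

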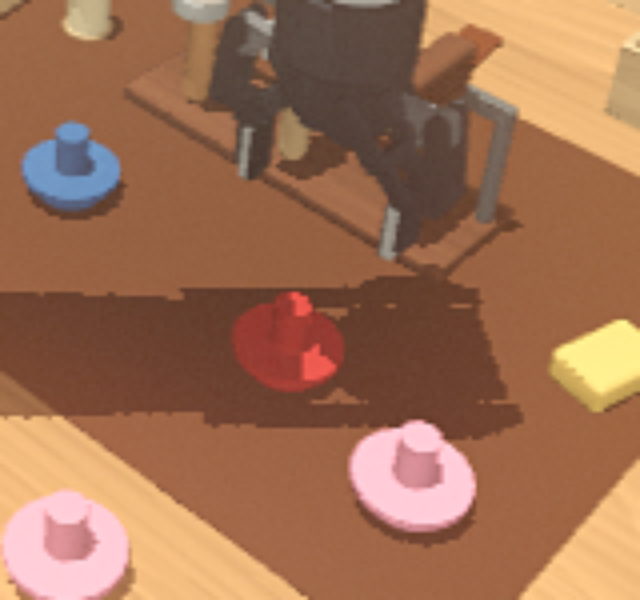

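The gripper is above the red lid, whose knob is at (292,320) in this crop, and nothing is in the way.

Call:
apply_moves([
  [0.005,0.007,0.01,0.013,1],
  [0,0,0.025,0,1],
  [0,0,0.025,0,1],
  [0,0,0.015,0,1],
  [0,0,0.003,0,1],
  [0,0,0,0,1],
  [0,0,0,0,1],
  [0,0,0,0,1],
])

```text
t: 36.95
tool_pos: [0.4444, -0.3075, 0.035]
tool_rot: [0.002, 3.107, 0.004]
contact_force: [-0.1, 0.2, 0.3]
opening: 0.0858
```

```bash
python3 -c "
from h import *
to(.4426,-.307,.026,0)
p=shot('side')
cv2.imwrite('pics/s14.png',cv2.resize(p['img'][200:350,320:480,::-1],(640,600)))
"
```

```text
t 36.95 pos [ 0.4444 -0.3075  0.035 ] jaw yaw -0.0014 F [-0.1  0.2  0.3] open 0.0858
delta tool [0.0021 0.0004 0.0089] turn -0.0014
```

View pics/s14.png

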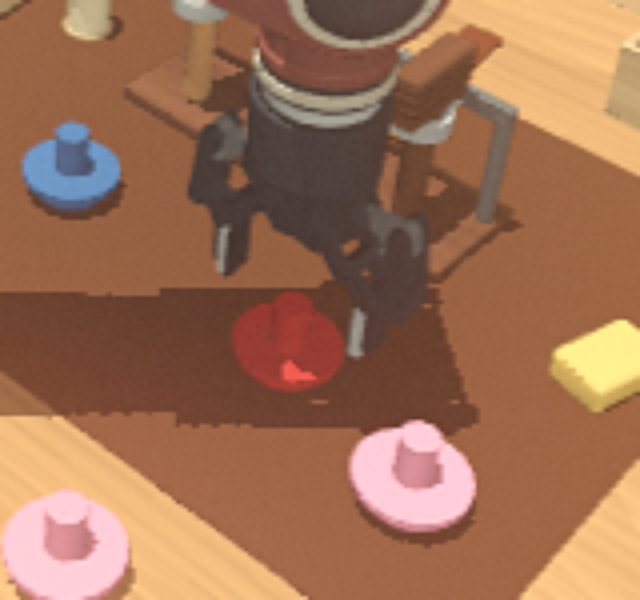

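The finger tips at (228,265) and (357,350) are centred about the knob. Lower 8 mm and close.

Call:
apply_moves([
  [0.001,0,0.008,0,1],
  [0,0,0,0,0],
  [0,0,0,0,-0.5],
  [0,0,0,0,-1],
  [0,0,0,0,-1],
  [0,0,0,0,-1],
  [0,0,0,0,-1],
  [0,0,0,0,-1],
], grip_force=50)

```text
t: 38.0
tool_pos: [0.4439, -0.3077, 0.027]
tool_rot: [0.002, 3.106, 0.003]
contact_force: [-0.1, -0.4, -1.3]
opening: 0.0197
```

Call:
apply_moves([
  [0,0,-0.015,0,-1],
  [0,0,-0.025,0,-1],
  [0,0,-0.03,0,-1],
  [0,0,-0.03,0,-1],
  [0,0,-0.02,0,-1],
  [0,0,0,0,-1],
  [0,0.03,0,0,-1],
  [0,0.04,0,0,-1],
])

```text
t: 39.0
tool_pos: [0.4395, -0.2386, 0.155]
tool_rot: [0.008, 3.104, -0.002]
contact_force: [0.1, 0.6, -0.9]
opening: 0.0199
```

```bash
python3 -c "
from h import *
to(.4451,.0739,.15,0)
"
```

```text
t 39.0 pos [ 0.4395 -0.2386  0.155 ] jaw yaw -0.0053 F [ 0.1  0.6 -0.9] open 0.0199
delta tool [-0.0037  0.3125  0.0049] turn -0.0053
```

Call:
apply_moves([
  [0,0.04,0,0,-1],
  [0,0.05,0,0,-1],
  [0,0.05,0,0,-1],
  [0,0.05,0,0,-1],
  [0,0.05,0,0,-1],
  [0,0.04,0,0,-1],
  [0,0.025,0,0,-1],
  [0,0,0,0,-1],
])

```text
t: 40.0
tool_pos: [0.4358, 0.0786, 0.1483]
tool_rot: [0.006, 3.112, 0.003]
contact_force: [1.3, -0.8, 0.1]
opening: 0.0195
```

Call:
apply_moves([
  [0,0,0,0,-1],
  [0,0,0,0,-1],
  [0,0,0,0,-1],
  [0,0,0,0,-1],
  [0,0,0,0,-1],
  [0,0,0,0,-1],
  [0,0,0,0,-1],
  [0,0,0,0,-1],
])

```text
t: 41.0
tool_pos: [0.4357, 0.0757, 0.1475]
tool_rot: [0.013, 3.114, 0.001]
contact_force: [-0.3, -0.4, 0.7]
opening: 0.0196
```

```bash
cat >> h.py <<'E'
def jar(p,c,nm=''):
    P=pts(p,c,.045,.0655,.08);print('jar',nm,len(P),circ(P)[0].round(4),circ(P)[1].round(4))
def lid(p,c,z,col,nm=''):
    C=cloud(p);I=p["img"].astype(int);m=(np.hypot(C[...,0]-c[0],C[...,1]-c[1])<.055)
    if col=='r': m&=(I[...,0]>90)&(I[...,0]>2.5*I[...,1])&(I[...,0]>2.5*I[...,2])
    else: m&=(I[...,2]>80)&(I[...,2]>1.6*I[...,0])
    Q=C[m];F=Q[(Q[:,2]>z-.006)&(Q[:,2]<z+.005)]
    print('lid',nm,len(Q),len(F),'zrange',Q[:,2].min().round(3),Q[:,2].max().round(3))
    if len(F)>5:
        (x,y),r=cv2.minEnclosingCircle((F[:,:2]*1000).astype(np.float32));print('flange enc',round(x,1),round(y,1),'r',round(r,1))
    return Q
E
python3 -c "
from h import *
to(.4451,.0739,.15,0)
for n in('side','top'):
  p=shot(n)
  jar(p,(.445,.074),n)
  o=ctrl.get_obs()['tool_pos'];lid(p,o[:2],o[2]-.027+.02,'r',n)
  if n=='side': cv2.imwrite('pics/s15.png',cv2.resize(p['img'][110:250,210:350,::-1],(600,600)))
  else: cv2.imwrite('pics/t15.png',cv2.resize(p['img'][150:270,220:340,::-1],(600,600)))
"
```

```text
t 41.0 pos [0.4357 0.0757 0.1475] jaw yaw -0.0081 F [-0.3 -0.4  0.7] open 0.0196
delta tool [-0.0095 -0.0017 -0.0023] turn -0.0081
jar side 105 [0.4432 0.0731] 0.0313
lid side 76 23 zrange 0.018 0.142
flange enc 418.7 77.3 r 27.0
jar top 33 [0.4548 0.0751] 0.0245
lid top 5 4 zrange 0.14 0.291
```

View pics/s15.png

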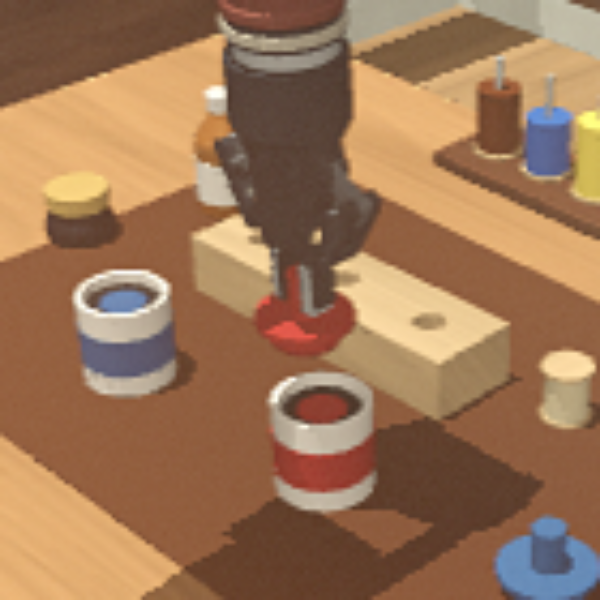

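The lid is above the jar at (322,400) in the crop and still about 10 mm short in x. Measuring it with a looser colour mask.

```bash
cat >> h.py <<'E'
def flange(p,c,z,col,nm=''):
    C=cloud(p);I=p["img"].astype(int);m=(np.hypot(C[...,0]-c[0],C[...,1]-c[1])<.05)&(np.abs(C[...,2]-z)<.012)
    if col=='r': m&=(I[...,0]>1.8*I[...,1])&(I[...,0]>1.8*I[...,2])&(I[...,0]>40)
    else: m&=(I[...,2]>1.3*I[...,0])&(I[...,2]>30)
    m=cv2.morphologyEx(m.astype(np.uint8),cv2.MORPH_OPEN,np.ones((2,2)))>0
    v,u=np.nonzero(m)
    # project on plane at z via rays, enclosing circle
    K=np.array(p["mtx"]);D=np.c_[(u-K[0,2])/K[0,0],(v-K[1,2])/K[1,1],np.ones(len(u))]@att(p).T;e=np.array(p["eye"])
    Q=C[m]
    (x,y),r=cv2.minEnclosingCircle((Q[:,:2]*1000).astype(np.float32))
    print('flange',nm,len(Q),round(x,1),round(y,1),'r',round(r,1),'z med',np.median(Q[:,2]).round(4),rect(Q))
    return Q
E
python3 -c "
from h import *
p=shot('side')
o=ctrl.get_obs()['tool_pos'];flange(p,o[:2],o[2]-.007,'r')
"
```

```text
flange  194 180.7 -252.7 r 561.7 z med 0.1398 ((164.06997680664062, -238.25244140625), (1123.32666015625, 57.42517852783203), 49.02880859375)
```

```bash
sed -i 's/m=cv2.morphologyEx(m.astype(np.uint8),cv2.MORPH_OPEN,np.ones((2,2)))>0/m\&=cv2.morphologyEx(m.astype(np.uint8),cv2.MORPH_OPEN,np.ones((3,3)))>0/' h.py
python3 -c "
from h import *
p=shot('side')
o=ctrl.get_obs()['tool_pos'];flange(p,o[:2],o[2]-.007,'r')
"
```

```text
flange  187 431.6 73.0 r 32.7 z med 0.1402 ((427.61444091796875, 70.0490951538086), (51.001224517822266, 58.99299621582031), 45.38764190673828)
```

Call:
apply_moves([
  [-0.011,-0.001,0,0,-1],
  [0,0,0.015,0,-1],
  [0,0,0.015,0,-1],
  [0,0,0.008,0,-1],
  [0,0,0,0,-1],
  [0,0,0,0,-1],
  [0,0,0,0,-1],
  [0,0,0,0,-1],
])

```text
t: 42.2
tool_pos: [0.4481, 0.0746, 0.1064]
tool_rot: [0.012, 3.115, 0.001]
contact_force: [0.2, -0.2, 0.3]
opening: 0.0195
```

```bash
python3 -c "
from h import *
to(.4451,.0739,.088,0)
p=shot('side')
o=ctrl.get_obs()['tool_pos'];flange(p,o[:2],o[2]-.007,'r')
cv2.imwrite('pics/s16.png',cv2.resize(p['img'][130:250,230:350,::-1],(600,600)))
"
```

```text
t 42.2 pos [0.4481 0.0746 0.1064] jaw yaw -0.008 F [ 0.2 -0.2  0.3] open 0.0195
delta tool [ 0.0035 -0.0007  0.0183] turn -0.008
flange  188 444.1 72.4 r 33.6 z med 0.0994 ((439.71405029296875, 69.14922332763672), (53.367618560791016, 58.854164123535156), 46.90643310546875)
```

View pics/s16.png

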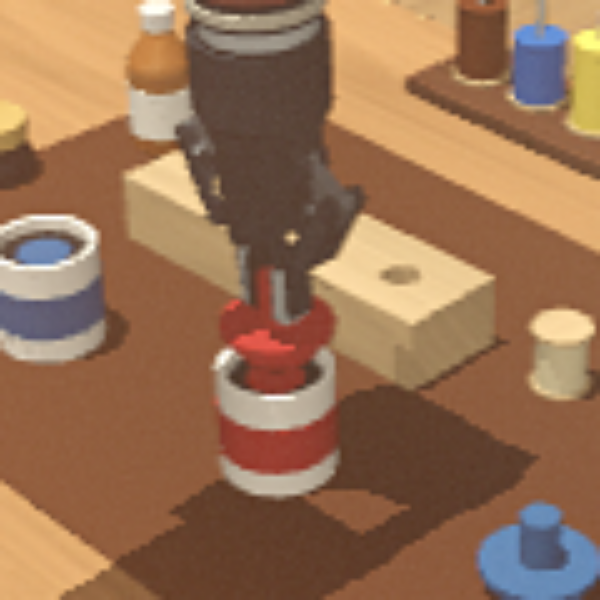

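The plug is right over the jar mouth at (275,370). Shift x by -1.5 mm and lower.

Call:
apply_moves([
  [0.0015,0,0.003,0,-1],
  [0,0,0.005,0,-1],
  [0,0,0.005,0,-1],
  [0,0,0.003,0,-1],
  [0,0,0.002,0,-1],
  [0,0,0.0,0,-1],
  [0,0,0,0,-1],
  [0,0,0,0,-1],
], grip_force=80)

```text
t: 43.25
tool_pos: [0.4475, 0.0746, 0.0881]
tool_rot: [0.012, 3.114, 0.001]
contact_force: [0.1, -0.2, 1.2]
opening: 0.0185
```

```bash
python3 -c "
from h import *
to(.4451,.0739,.088,0)
p=shot('side')
o=ctrl.get_obs()['tool_pos'];flange(p,o[:2],o[2]-.007,'r')
"
```

```text
t 43.25 pos [0.4475 0.0746 0.0881] jaw yaw -0.008 F [ 0.1 -0.2  1.2] open 0.0185
delta tool [ 0.0024 -0.0007  0.    ] turn -0.008
flange  188 442.6 71.8 r 31.8 z med 0.0805 ((439.1153564453125, 66.925048828125), (49.568599700927734, 60.93803024291992), 42.95502471923828)
```

Call:
apply_moves([
  [0,0,0.002,0,-1],
  [0,0,0.002,0,-1],
  [0,0,0.002,0,-1],
  [0,0,0.002,0,-1],
  [0,0,0.002,0,-1],
  [0,0,0.002,0,-1],
  [0,0,0.002,0,-1],
  [0,0,0.002,0,-1],
])

```text
t: 44.3
tool_pos: [0.4477, 0.0747, 0.0832]
tool_rot: [0.011, 3.123, -0.001]
contact_force: [-9.4, 0.3, 14.0]
opening: 0.019
```

```bash
python3 -c "
from h import *
to(.4451,.0739,.083,0)
"
```

```text
t 44.3 pos [0.4477 0.0747 0.0832] jaw yaw -0.0071 F [-9.4  0.3 14. ] open 0.019
delta tool [ 0.0026 -0.0008  0.0002] turn -0.0071
```

Call:
apply_moves([
  [0.0015,0,0.003,0,-1],
  [0,0,0.003,0,-1],
  [0,0,0.003,0,-1],
  [0,0,0,0,-1],
  [0,0,0,0,-0.5],
  [0,0,0,0,0.5],
  [0,0,0,0,1],
  [0,0,0,0,1],
])

```text
t: 45.3
tool_pos: [0.4479, 0.0747, 0.0831]
tool_rot: [0.01, 3.125, -0.003]
contact_force: [0.7, -0.5, 1.1]
opening: 0.0747
```

Call:
apply_moves([
  [0,0,-0.03,0,1],
  [0,0,-0.03,0,1],
  [0,0,-0.02,0,0],
  [0,0,0,0,-1],
  [0,0,0,0,-1],
  [0,0,0,0,-1],
  [0,0,0,0,-1],
  [0,0,0,0,-1],
])

```text
t: 46.3
tool_pos: [0.4437, 0.0747, 0.1598]
tool_rot: [0.01, 3.134, -0.003]
contact_force: [0.2, 0.3, 0.3]
opening: -0.0001
```

```bash
python3 -c "
from h import *
to(.4451,.0739,.115,0)
p=shot('side')
jar(p,(.445,.074));Q=flange(p,(.445,.074),.076,'r')
P=pts(p,(.443,.073),.03,.095,.13,lambda I:(I[...,0]>1.8*I[...,1]));print('knob',len(P),P.mean(0),P.max(0))
cv2.imwrite('pics/s17.png',cv2.resize(p['img'][130:250,230:350,::-1],(600,600)))
"
```

```text
t 46.3 pos [0.4437 0.0747 0.1598] jaw yaw -0.0067 F [0.2 0.3 0.3] open -0.0001
delta tool [-0.0011 -0.0008  0.0448] turn -0.0067
jar  265 [0.4431 0.0711] 0.026
flange  213 445.2 72.7 r 33.6 z med 0.0762 ((443.42681884765625, 70.55876922607422), (61.3809814453125, 59.70266342163086), 47.16611099243164)
knob 46 [0.4436259  0.07096962 0.10347626] [0.45462314 0.08361298 0.10750184]
```

View pics/s17.png

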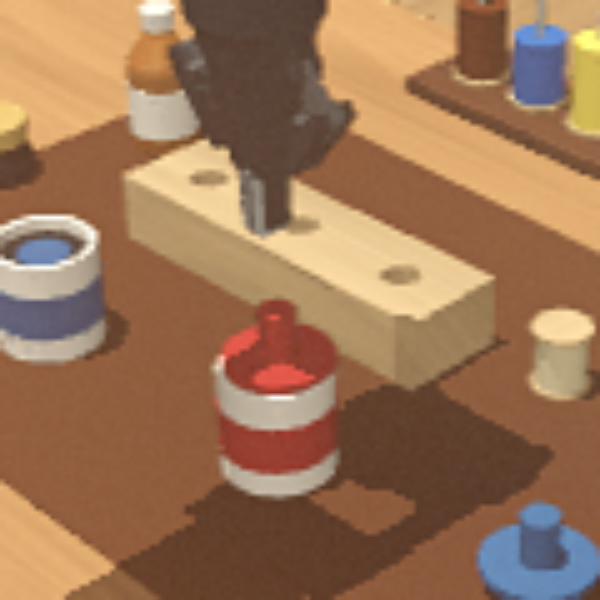

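The red lid's flange top measures 0.0762 m (home is 0.076), flush on the jar at (277,350). A confirming press with closed fingers on the knob.

Call:
apply_moves([
  [-0.002,0,0.015,0,-1],
  [0,0,0.015,0,-1],
  [0,0,0.012,0,-1],
  [0,0,0.004,0,-1],
  [0,0,0.003,0,-1],
  [0,0,0.002,0,-1],
  [0,0,0.002,0,-1],
  [0,0,0.002,0,-1],
])

```text
t: 47.35
tool_pos: [0.446, 0.0745, 0.106]
tool_rot: [0.01, 3.138, -0.004]
contact_force: [-6.1, -0.8, 11.3]
opening: -0.0002
```

```bash
python3 -c "
from h import *
to(.4451,.0739,.106,0)"
```

```text
t 47.35 pos [0.446  0.0745 0.106 ] jaw yaw -0.0062 F [-6.1 -0.8 11.3] open -0.0002
delta tool [ 0.0009 -0.0006  0.    ] turn -0.0062
```

Call:
apply_moves([
  [0,0,0.003,0,-1],
  [0,0,0.003,0,-1],
  [0,0,0.004,0,-1],
  [0,0,0.004,0,-1],
  [0,0,0,0,-1],
  [0,0,-0.02,0,-1],
  [0,0,-0.04,0,-1],
  [0,0,-0.03,0,1],
])

```text
t: 48.35
tool_pos: [0.4456, 0.075, 0.1972]
tool_rot: [-0.008, -3.134, 0.006]
contact_force: [0.9, 0.2, 0.5]
opening: 0.0174
```

Call:
apply_moves([
  [0,-0.03,0,0,1],
  [0,-0.045,0,0,1],
  [0,-0.045,0,0,1],
  [-0.01,-0.04,0,0,1],
  [-0.015,-0.02,0,0,1],
  [0,0,0,0,1],
  [0,0,0,0,1],
  [0,0,0,0,1],
])

```text
t: 49.35
tool_pos: [0.4728, -0.1092, 0.2031]
tool_rot: [0.003, 3.138, -0.007]
contact_force: [0.1, 0.2, -0.4]
opening: 0.0853
```

```bash
python3 -c "
from h import *
to(.4703,-.1083,.12,0)
p=shot('side','side18.png')
jar(p,(.4326,.278),'blue');Q=flange(p,(.445,.074),.076,'r')
P=pts(p,(.4433,.0731),.03,.095,.13,lambda I:(I[...,0]>1.8*I[...,1]));print('knob',len(P),P.mean(0),P.max(0))
P=pts(p,(.4703,-.1083),.06,.042,.06);print('blue',P.mean(0).round(4))
"
```

```text
t 49.35 pos [ 0.4728 -0.1092  0.2031] jaw yaw -0.002 F [ 0.1  0.2 -0.4] open 0.0853
delta tool [0.0029 0.0012 0.083 ] turn -0.002
jar blue 94 [0.4311 0.2774] 0.0317
flange  214 445.6 73.0 r 33.0 z med 0.0757 ((444.26800537109375, 70.9110336303711), (60.23686218261719, 59.605201721191406), 49.60835647583008)
knob 46 [0.44430683 0.07158939 0.10295583] [0.45671019 0.08523452 0.1079648 ]
blue [ 0.4675 -0.1094  0.0481]
```

View pics/side18.png

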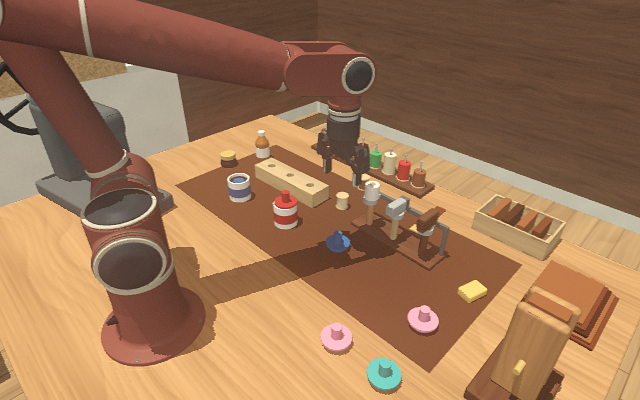

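The red jar is closed at (285,208), and the blue lid at (338,242) hasn't moved. Lowering on it.

Call:
apply_moves([
  [0.003,0.001,0.02,0,1],
  [0,0,0.03,0,1],
  [0,0,0.03,0,1],
  [0,0,0.03,0,1],
  [0,0,0.02,0,1],
  [0,0,0.01,0,1],
  [0,0,0,0,1],
  [0,0,0,0,1],
])

```text
t: 50.4
tool_pos: [0.4655, -0.1039, 0.0522]
tool_rot: [0.005, -3.141, 0.004]
contact_force: [0.3, 0.0, 0.3]
opening: 0.0854
```

```bash
python3 -c "
from h import *
to(.4703,-.1083,.027,0)
p=shot('side');cv2.imwrite('pics/s19.png',cv2.resize(p['img'][150:290,260:400,::-1],(600,600)))
"
```

```text
t 50.4 pos [ 0.4655 -0.1039  0.0522] jaw yaw 0.0032 F [0.3 0.  0.3] open 0.0854
delta tool [-0.0048 -0.0043  0.0252] turn 0.0032
```

View pics/s19.png

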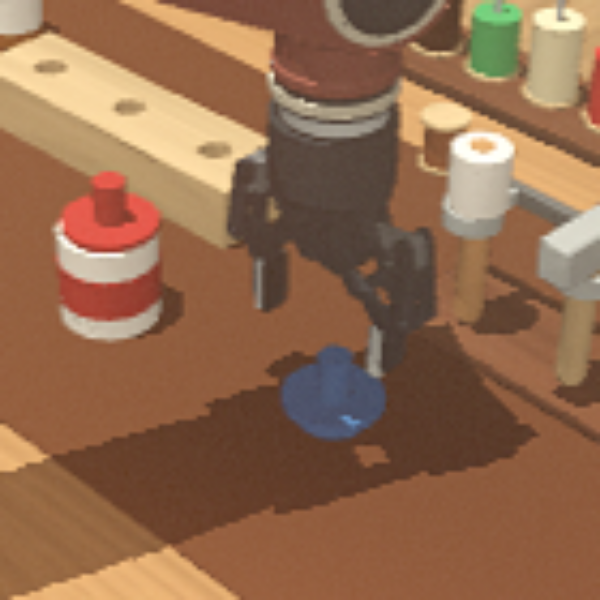

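The gripper is above the blue knob at (335,365). A 5 mm correction and the last of the descent.

Call:
apply_moves([
  [-0.005,-0.004,0,0,1],
  [0,0,0.01,0,1],
  [0,0,0.012,0,1],
  [0,0,0,0,1],
  [0,0,0,0,1],
  [0,0,0,0,1],
  [0,0,0,0,1],
  [0,0,0,0,1],
])

```text
t: 51.45
tool_pos: [0.4725, -0.1089, 0.0308]
tool_rot: [-0.005, 3.139, -0.006]
contact_force: [-0.8, -0.3, 0.5]
opening: 0.0852
```

```bash
python3 -c "
from h import *
to(.4703,-.1083,.027,0)
p=shot('side');cv2.imwrite('pics/s20.png',cv2.resize(p['img'][150:290,260:400,::-1],(600,600)))
"
```

```text
t 51.45 pos [ 0.4725 -0.1089  0.0308] jaw yaw 0.003 F [-0.8 -0.3  0.5] open 0.0852
delta tool [0.0022 0.0007 0.0037] turn 0.003
```

View pics/s20.png

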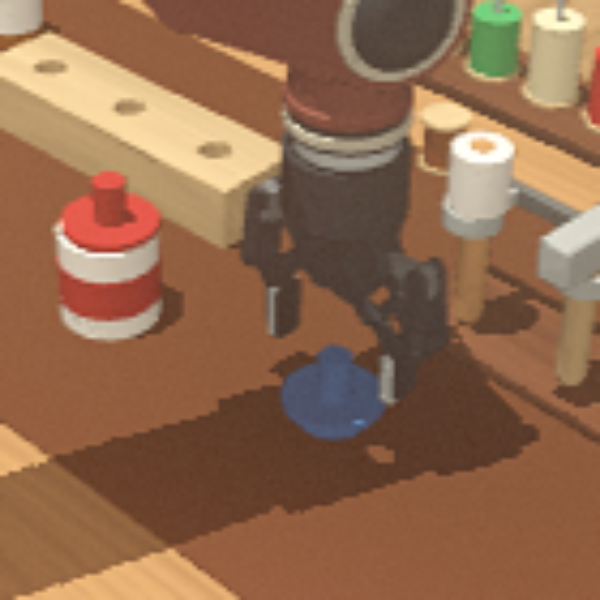

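The finger tips at (278,330) and (390,400) straddle the blue knob. Close and lift.

Call:
apply_moves([
  [0.002,0.001,0.004,0,1],
  [0,0,0,0,0],
  [0,0,0,0,-0.5],
  [0,0,0,0,-1],
  [0,0,0,0,-1],
  [0,0,0,0,-1],
  [0,0,0,0,-1],
  [0,0,0,0,-1],
], grip_force=60)

```text
t: 52.5
tool_pos: [0.4705, -0.108, 0.0267]
tool_rot: [-0.005, 3.138, -0.006]
contact_force: [0.9, -0.4, -0.2]
opening: 0.0198
```

Call:
apply_moves([
  [0,0,-0.015,0,-1],
  [0,0,-0.025,0,-1],
  [0,0,-0.03,0,-1],
  [0,0,-0.03,0,-1],
  [0,0,-0.03,0,-1],
  [0,0,-0.03,0,-1],
  [0.01,0.03,0,0,-1],
  [0.01,0.04,0,0,-1],
])

```text
t: 53.5
tool_pos: [0.4502, -0.0378, 0.1996]
tool_rot: [0.002, 3.132, -0.009]
contact_force: [-0.1, -0.3, -1.7]
opening: 0.0193
```

```bash
python3 -c "
from h import *
to(.4326,.278,.15,0)
"
```

```text
t 53.5 pos [ 0.4502 -0.0378  0.1996] jaw yaw -0.0015 F [-0.1 -0.3 -1.7] open 0.0193
delta tool [0.0186 0.316  0.0475] turn -0.0015
```

Call:
apply_moves([
  [0,0.045,0,0,-1],
  [0.003,0.05,0,0,-1],
  [0.003,0.05,0,0,-1],
  [0.003,0.05,0,0,-1],
  [0.003,0.05,0,0,-1],
  [0,0.04,0,0,-1],
  [0,0.02,0,0,-1],
  [0,0,0,0,-1],
])

```text
t: 54.5
tool_pos: [0.4374, 0.279, 0.208]
tool_rot: [-0.002, 3.118, -0.006]
contact_force: [-0.3, -0.5, -0.5]
opening: 0.0194
```

```bash
python3 -c "
from h import *
to(.4326,.278,.15,0)
"
```

```text
t 54.5 pos [0.4374 0.279  0.208 ] jaw yaw 0.001 F [-0.3 -0.5 -0.5] open 0.0194
delta tool [ 0.0062 -0.0008  0.0579] turn 0.001
```

Call:
apply_moves([
  [0.005,-0.001,0.02,0,-1],
  [0,0,0.025,0,-1],
  [0,0,0.025,0,-1],
  [0,0,0,0,-1],
  [0,0,0,0,-1],
  [0,0,0,0,-1],
  [0,0,0,0,-1],
  [0,0,0,0,-1],
])

```text
t: 55.5
tool_pos: [0.4338, 0.273, 0.1362]
tool_rot: [0.007, 3.116, -0.007]
contact_force: [0.1, -0.2, -0.6]
opening: 0.0192
```

```bash
python3 -c "
from h import *
to(.4326,.278,.107,0)
p=shot('side')
jar(p,(.4326,.278));o=ctrl.get_obs()['tool_pos'];flange(p,o[:2],o[2]-.007,'b')
cv2.imwrite('pics/s21.png',cv2.resize(p['img'][110:230,180:300,::-1],(600,600)))
"
```

```text
t 55.5 pos [0.4338 0.273  0.1362] jaw yaw -0.0046 F [ 0.1 -0.2 -0.6] open 0.0192
delta tool [0.002  0.0051 0.0291] turn -0.0046
jar  88 [0.4311 0.2775] 0.0316
flange  21 414.9 287.9 r 15.0 z med 0.1285 ((414.95703125, 287.8424987792969), (29.958600997924805, 12.108734130859375), 54.43514633178711)
```

View pics/s21.png

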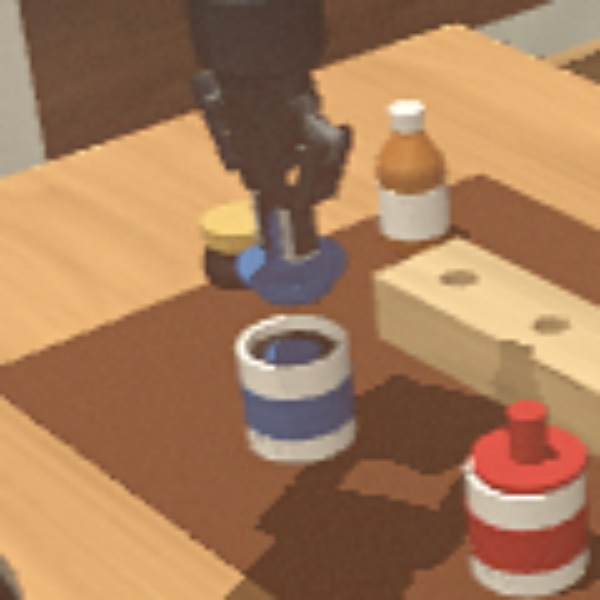

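The blue lid sits about 5 mm short of the jar at (295,340), mostly in y. Correcting while lowering to just above the rim.

Call:
apply_moves([
  [0,0.006,0.005,0,-1],
  [0,0,0.01,0,-1],
  [0,0,0.01,0,-1],
  [0,0,0,0,-1],
  [0,0,0,0,-1],
  [0,0,0,0,-1],
  [0,0,0,0,-1],
  [0,0,0,0,-1],
])

```text
t: 56.55
tool_pos: [0.4345, 0.2795, 0.1093]
tool_rot: [0.007, 3.116, -0.007]
contact_force: [0.4, 0.1, -1.0]
opening: 0.0197
```

```bash
sed -i "s/else: m&=(I\[...,2\]>1.3\*I\[...,0\])&(I\[...,2\]>30)/else: m\&=(I[...,2]>I[...,0]+12)/" h.py
python3 -c "
from h import *
to(.4335,.2785,.088,0)
p=shot('side')
o=ctrl.get_obs()['tool_pos'];flange(p,o[:2],o[2]-.007,'b')
cv2.imwrite('pics/s22.png',cv2.resize(p['img'][110:230,180:300,::-1],(600,600)))
"
```

```text
t 56.55 pos [0.4345 0.2795 0.1093] jaw yaw -0.0043 F [ 0.4  0.1 -1. ] open 0.0197
delta tool [ 0.0015 -0.0009  0.0213] turn -0.0043
flange  25 418.6 295.6 r 18.4 z med 0.1021 ((417.39703369140625, 296.4875183105469), (36.66009521484375, 12.350449562072754), 54.24049758911133)
```

View pics/s22.png

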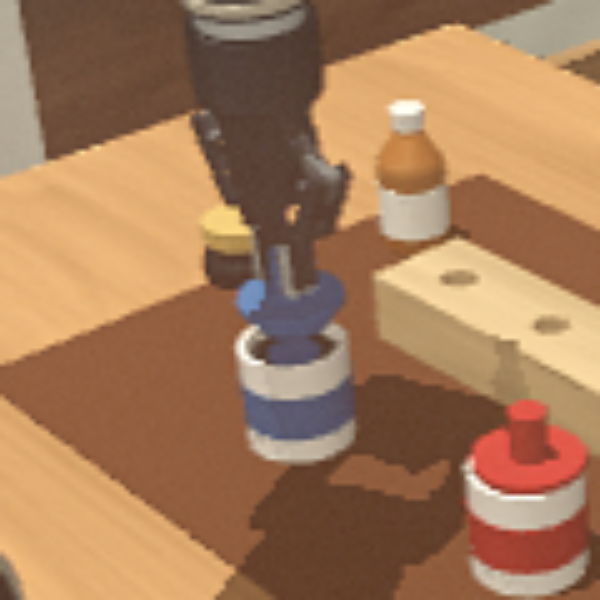

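The plug is over the blue jar's mouth, lid centre at about (291,300) against jar centre (293,340). Lowering.

Call:
apply_moves([
  [0.0005,-0.001,0.003,0,-1],
  [0,0,0.005,0,-1],
  [0,0,0.005,0,-1],
  [0,0,0.004,0,-1],
  [0,0,0.003,0,-1],
  [0,0,0.002,0,-1],
  [0,0,0,0,-1],
  [0,0,0,0,-1],
], grip_force=80)

```text
t: 57.6
tool_pos: [0.4347, 0.2784, 0.0876]
tool_rot: [0.006, 3.117, -0.008]
contact_force: [-0.3, 0.2, 1.3]
opening: 0.0189
```

```bash
python3 -c "
from h import *
to(.4335,.2785,.083,0)
"
```

```text
t 57.6 pos [0.4347 0.2784 0.0876] jaw yaw -0.0041 F [-0.3  0.2  1.3] open 0.0189
delta tool [0.0014 0.0001 0.0045] turn -0.0041
```

Call:
apply_moves([
  [0,0,0.002,0,-1],
  [0,0,0.002,0,-1],
  [0,0,0.002,0,-1],
  [0,0,0.002,0,-1],
  [0,0,0.002,0,-1],
  [0,0,0.002,0,-1],
  [0,0,0.003,0,-1],
  [0,0,0.003,0,-1],
])

```text
t: 58.6
tool_pos: [0.4354, 0.279, 0.0831]
tool_rot: [0.005, 3.123, -0.014]
contact_force: [-10.8, -4.5, 21.2]
opening: 0.0191
```

Call:
apply_moves([
  [0,0,0.003,0,-1],
  [0,0,0.003,0,-1],
  [0,0,0.003,0,-1],
  [0,0,0,0,-0.5],
  [0,0,0,0,0.5],
  [0,0,0,0,1],
  [0,0,0,0,1],
  [0,0,-0.02,0,1],
])

```text
t: 59.6
tool_pos: [0.4342, 0.2787, 0.1009]
tool_rot: [0.004, 3.13, -0.021]
contact_force: [1.1, -0.9, 0.2]
opening: 0.0852
```

Call:
apply_moves([
  [0,0,-0.03,0,1],
  [0,0,-0.03,0,0],
  [0,0,0,0,-1],
  [0,0,0,0,-1],
  [0,0,0,0,-1],
  [0,0,0,0,-1],
  [0,0,0,0,-1],
  [0,0,0,0,-1],
])

```text
t: 60.6
tool_pos: [0.4317, 0.2785, 0.1575]
tool_rot: [0.004, 3.136, -0.026]
contact_force: [-0.2, 0.5, 0.6]
opening: 0.0002
```

```bash
python3 -c "
from h import *
to(.4335,.2785,.106,0)
p=shot('side')
flange(p,(.4311,.2775),.076,'b')
P=pts(p,(.4311,.2775),.04,.071,.082);print('lid top',len(P),np.median(P[:,2]),circ(P))
cv2.imwrite('pics/s23.png',cv2.resize(p['img'][110:230,180:300,::-1],(600,600)))
"
```

```text
t 60.6 pos [0.4317 0.2785 0.1575] jaw yaw -0.0029 F [-0.2  0.5  0.6] open 0.0002
delta tool [-0.0015  0.0009  0.0515] turn -0.0029
flange  68 416.4 286.6 r 24.7 z med 0.0762 ((417.16064453125, 286.69989013671875), (45.78807067871094, 28.55255699157715), 81.54187774658203)
lid top 178 0.07592024088142585 (array([0.43238473, 0.27598494]), np.float64(0.025058181510457966))
```

View pics/s23.png

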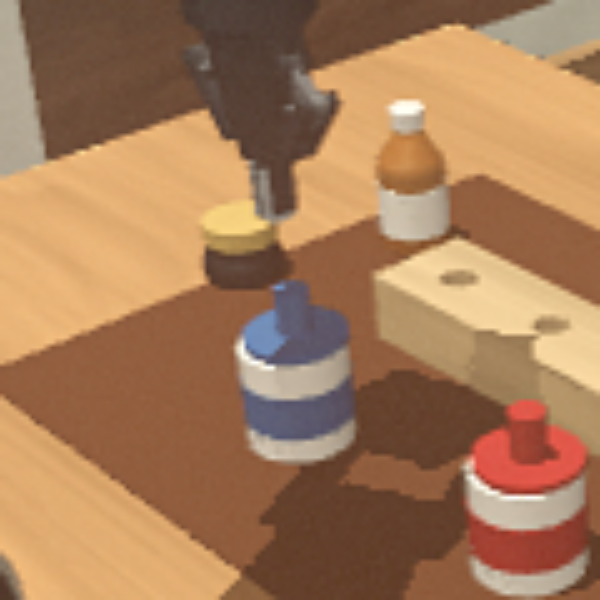

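The blue lid is flush on its jar at (295,330). A confirming press here as well.

Call:
apply_moves([
  [-0.002,0,0.015,0,-1],
  [0,0,0.015,0,-1],
  [0,0,0.012,0,-1],
  [0,0,0.004,0,-1],
  [0,0,0.003,0,-1],
  [0,0,0.002,0,-1],
  [0,0,0.002,0,-1],
  [0,0,0.002,0,-1],
])

```text
t: 61.65
tool_pos: [0.4344, 0.2779, 0.1064]
tool_rot: [0.004, 3.139, -0.028]
contact_force: [-5.8, -3.4, 10.1]
opening: 0.0001
```

Call:
apply_moves([
  [0,0,0.003,0,-1],
  [0,0,0.003,0,-1],
  [0,0,0.003,0,-1],
  [0,0,0.003,0,-1],
  [0,0,0.003,0,-1],
  [0,0,0.003,0,-1],
  [0,0,0.003,0,-1],
  [0,0,0,0,-1],
])

```text
t: 62.65
tool_pos: [0.435, 0.2782, 0.1075]
tool_rot: [-0.002, -3.138, 0.036]
contact_force: [-0.3, 0.2, -0.2]
opening: -0.0002
```

Call:
apply_moves([
  [0,0,-0.03,0,-1],
  [0,0,-0.04,0,-1],
  [0,0,-0.04,0,-1],
  [0.03,0,-0.03,0,-1],
  [0,0,0,0,-1],
  [0,0,0,0,-1],
  [0,0,0,0,-1],
  [0,0,0,0,-1],
])

```text
t: 63.65
tool_pos: [0.4052, 0.281, 0.2479]
tool_rot: [-0.003, -3.135, 0.038]
contact_force: [0.3, 0.1, -0.2]
opening: 0.0001
```

```bash
python3 -c "
from h import *
p=shot('side','side24.png')
for n,c in(('blue',(.4311,.2775)),('red',(.4432,.0731))):
  P=pts(p,c,.04,.071,.082);print(n,'flange top',len(P),np.median(P[:,2]).round(4),circ(P)[0].round(4));
  A=np.c_[P[:,:2],np.ones(len(P))];print('tilt',np.linalg.lstsq(A,P[:,2],rcond=None)[0][:2].round(3))
  P=pts(p,c,.03,.09,.13);print('knob',P.mean(0).round(4),P[:,2].max().round(4))
cv2.imwrite('pics/s24.png',cv2.resize(p['img'][130:250,200:320,::-1],(600,600)))
q=shot('top','top24.png')
for n,c in dict(maul=(.594,-.112),ham=(.594,-.2),sl=(.592,-.29)).items():
  P=pts(q,c,.045,.12,.16)
  if len(P)>5: print(n,rect(P),np.median(P[:,2]).round(4))
"
```

```text
blue flange top 177 0.0762 [0.4325 0.2765]
tilt [0.018 0.002]
knob [0.4311 0.274  0.1014] 0.1087
red flange top 219 0.0755 [0.4454 0.072 ]
tilt [0.007 0.02 ]
knob [0.4442 0.0702 0.1007] 0.1082
maul ((598.5126953125, -111.54270935058594), (38.26483154296875, 37.501277923583984), 74.61097717285156) 0.1483
ham ((595.5728149414062, -199.7846221923828), (24.843400955200195, 70.34532928466797), 87.16806030273438) 0.1341
sl ((592.6526489257812, -290.693115234375), (22.824682235717773, 64.34841918945312), 89.7306900024414) 0.1432
```

View pics/s24.png

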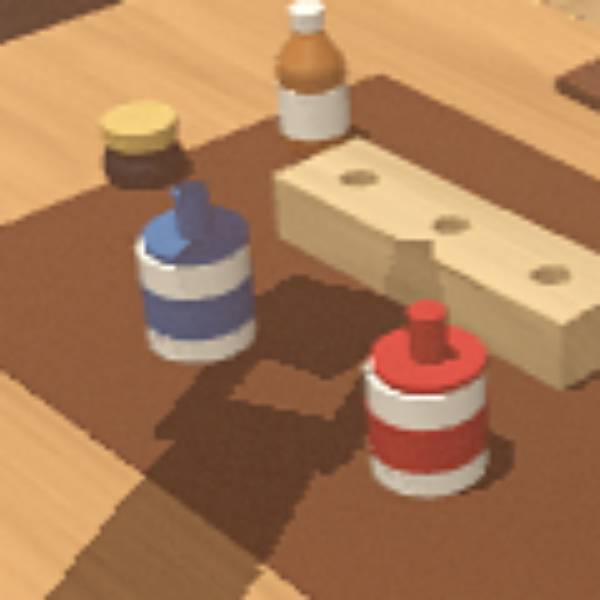

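View pics/top24.png

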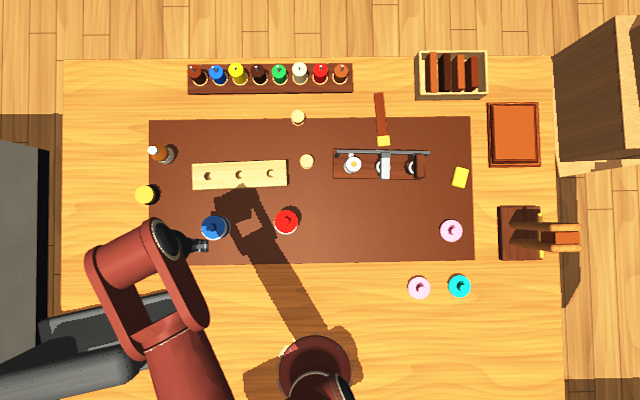

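```bash
python3 -c "
from h import *
st();print(ctrl.finish_job())"
```

```text
{'t': 63.75, 'q': [0.4662, -0.2666, 1.8805, -0.019, 1.5443, -1.102], 'tool_pos': [0.4052, 0.281, 0.248], 'tool_rot': [-0.003, -3.1351, 0.0383], 'contact_force': [0.4747, -0.3822, -0.1182], 'opening': -0.0002}
the job is handed in; nothing more can be done
None
```

I hung all three tools in the ring rail, pressed both lids onto their own jars, and handed the job in at about 64 s. No verdict was reported.

- **Tools:** The maul is in ring2, the hammer in ring1 and the slicker in ring0. In the last top picture each head was within about 2 mm of its ring centre sideways. The tops were at the expected hanging heights. Handle slopes in the side camera were under 0.02 rad.
- **Lids:** Both flange tops measured about 0.076 m, which is flush on the rim. The knob tops stopped the closed fingers at about 0.106 m, which is home. I can't see the seals, so that they are down is inferred from these heights. The lids are about 1 to 3 mm off the jar centres. The depth-based tilt fits gave up to 0.02 rad, within their noise.
- **Disagreements:** The two cameras differed by about 4 mm in x and 2 mm in y, so I aimed by their mean and compared each held part with its target in the side camera. At the end of the blue lid's confirming press the force read zero with the fingers 1.5 mm above the home height. The flange height measured after that was still home (0.0762 m).
- **Bystanders:** I saw none moved or knocked over in the final pictures, but I did not measure their positions again. Neither lid was knocked aside.

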